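# Stand the stacking sleeve and drop the three wood rings into it

### The job

Take the clear sleeve from its angled holder and stand it upright in the steel stand, its brass taper fully home in the socket. Then drop the three wooden rings off the sloping rack into the sleeve, one by one, so that they lie flat as one column: dark walnut at the bottom, pale maple in the middle, red padauk on top. Leave the other things on the bench where they are.

Things in the scene. Friction and masses are not known exactly. Their poses are not given: they have to be found in the camera images.
- sleeve: Clear plastic tube, 55 mm outside, 46 mm inside, on a solid brass tapered foot; 82 mm long, 0.2 kg. Origin: centre of the foot's small end; z along the axis to the open mouth. Foot 34 mm wide at z = 0, 52 mm at z = 25 mm; brass flange 55 mm wide to z = 28 mm, whose top is the inner floor. Starts leaning in the holder, mouth up.
- mouth (a point): Centre of the sleeve's open mouth (sleeve z = 82 mm), axes as the sleeve's. The bore is 54 mm deep below it; over the top 4 mm it flares from 46 to 50 mm inside, 55 to 59 mm outside. The sleeve is smooth and slippery: hold it with 20 N or more.
- stand: Steel stand, fixed: 96 x 96 x 10 mm square base with a round cup whose tapered socket matches the sleeve's foot and opens straight up; rim 40 mm above the table, 50 mm inside, 62 mm outside diameter. Origin on the table under the socket's axis, z up.
- seat (a point): On the stand's axis, 19.5 mm above the table: where the sleeve's origin lies when its taper is fully home. The sleeve's mouth is then 101.5 mm above the table.
- holder: Fixed wooden angled holder, base 110 x 100 mm, under 75 mm high, holding the sleeve's foot in a pocket (sleeve z = 0 to 21 mm) that leans 30 degrees towards the holder's own -x. The sleeve is drawn out along its own axis. Origin: centre of the underside, z up.
- rack: Fixed ring rack: plywood board 235 mm wide (along y), 85 mm up the slope, tilted 30 degrees from level to face the rack's own -x. Origin on the table under its centre. Bosses 26 mm wide, 12 mm high off the board at y = -75, 0, 75 mm, each with a 10 mm pin that reaches 8 mm into the ring's hole. Rings are drawn off square to the board, along their own z. Which ring is where varies.
- walnut: Dark brown wooden ring, 44 mm outside diameter, 16 mm hole, 16 mm thick, about 20 g. Origin at the centre of one face, the one against the boss at the start; z along the axis away from the board.
- walnut_mid (a point): The dark brown walnut ring. Origin at the middle of the ring (half thickness, on its axis); z is the ring's axis, pointing away from the rack's board while it is on the rack, so its two faces are 8 mm either way along z.
- maple: Pale cream wooden ring, 44 mm outside diameter, 16 mm hole, 16 mm thick, about 20 g. Origin at the centre of one face, the one against the boss at the start; z along the axis away from the board.
- maple_mid (a point): The pale cream maple ring. Origin at the middle of the ring (half thickness, on its axis); z is the ring's axis, pointing away from the rack's board while it is on the rack, so its two faces are 8 mm either way along z.
- padauk: Red wooden ring, 44 mm outside diameter, 16 mm hole, 16 mm thick, about 20 g. Origin at the centre of one face, the one against the boss at the start; z along the axis away from the board.
- padauk_mid (a point): The red padauk ring. Origin at the middle of the ring (half thickness, on its axis); z is the ring's axis, pointing away from the rack's board while it is on the rack, so its two faces are 8 mm either way along z.
- glue: Bystander, loose: upright white glue bottle with orange cap, 44 mm dia, 150 mm tall. Origin at the centre of its underside.
- centre: Bystander, loose: steel live centre standing on its flat end, 48 mm dia, 63 mm tall, pointed top. Origin at the centre of its underside.
- tin: Bystander, loose: low round jar or tin, pale, 64 mm dia, 55 mm tall. Origin at the centre of its underside.
- blank: Bystander, loose: square pale wood pen blank lying flat, 130 x 22 x 22 mm, long side along its x. Origin at the centre of its underside.
- sanding: Bystander, loose: cork sanding block, 90 x 50 x 30 mm. Origin at the centre of its underside.
- driver: Bystander, loose: screwdriver lying flat along its x axis, handle to -x, about 200 mm long.
- offcut: Bystander, loose: round wood offcut, 54 mm dia, 18 mm thick. Origin at the centre of its underside.

How it is judged (in metres and radians):
On the way, in this order (a step that is already met when the one before it is completed fails the run):
1. the sleeve stands released with its taper seated in the stand's socket (horizontal distance between sleeve and seat below 0.004 m and z of sleeve in the frame of seat between -0.004 and 0.004 m and angle between sleeve's own z axis and vertical below 0.08 rad and contact force between the fingers and sleeve below 0.3 N), for 0.2 s.
2. the walnut ring lies flat on the floor of the sleeve, the sleeve still seated (z of walnut_mid in the frame of mouth between -0.05 and -0.042 m and distance between walnut_mid and mouth below 0.051 m and angle between the z axis of walnut_mid and the z axis of mouth, either way round below 0.12 rad and horizontal distance between sleeve and seat below 0.004 m and z of sleeve in the frame of seat between -0.004 and 0.004 m and angle between sleeve's own z axis and vertical below 0.08 rad and contact force between the fingers and walnut below 0.3 N), for 0.2 s.
3. the maple ring lies flat on the walnut ring, the sleeve still seated (z of maple_mid in the frame of mouth between -0.034 and -0.026 m and distance between maple_mid and mouth below 0.035 m and angle between the z axis of maple_mid and the z axis of mouth, either way round below 0.12 rad and horizontal distance between sleeve and seat below 0.004 m and z of sleeve in the frame of seat between -0.004 and 0.004 m and angle between sleeve's own z axis and vertical below 0.08 rad and contact force between the fingers and maple below 0.3 N), for 0.2 s.
4. the padauk ring lies flat on the maple ring, the sleeve still seated (z of padauk_mid in the frame of mouth between -0.018 and -0.01 m and distance between padauk_mid and mouth below 0.019 m and angle between the z axis of padauk_mid and the z axis of mouth, either way round below 0.12 rad and horizontal distance between sleeve and seat below 0.004 m and z of sleeve in the frame of seat between -0.004 and 0.004 m and angle between sleeve's own z axis and vertical below 0.08 rad and contact force between the fingers and padauk below 0.3 N), for 0.2 s.
At the end, for the whole second after the job is handed in: The sleeve is seated in the stand (within 4 mm of the seat sideways and in height, within 0.08 rad of upright); walnut, maple and padauk lie in it in that order from the floor up, each within 4 mm of its height in the column and within 0.12 rad of square to the bore; all at rest (horizontal distance between sleeve and seat below 0.004 m and z of sleeve in the frame of seat between -0.004 and 0.004 m and angle between sleeve's own z axis and vertical below 0.08 rad and z of walnut_mid in the frame of mouth between -0.05 and -0.042 m and distance between walnut_mid and mouth below 0.051 m and angle between the z axis of each of walnut_mid, maple_mid, padauk_mid and the z axis of mouth, either way round below 0.12 rad and z of maple_mid in the frame of mouth between -0.034 and -0.026 m and distance between maple_mid and mouth below 0.035 m and z of padauk_mid in the frame of mouth between -0.018 and -0.01 m and distance between padauk_mid and mouth below 0.019 m and linear speed of each of sleeve, walnut, maple, padauk below 0.02 m/s); the robot touches nothing.
It fails at once if a bystander is moved by more than 40 mm or knocked over (distance of any of glue, centre, tin, blank, sanding, driver, offcut from where it was at the start of the episode above 0.04 m or angle between any of glue, centre, tin's own z axis and vertical above 0.5 rad).
It also fails if it takes over 72 s, if anything falls off the work surface, if the arm or the gripper's body presses on something with over 40 N, if the wrist force passes 120 N, or if a joint passes its speed limit or range.

### The arm

A 6-joint arm with a two-finger parallel gripper is mounted at the origin on the work surface. World frame = base frame: x ahead of the robot, y to its left, z up, the work surface at z = 0. Lengths are in m, angles in degrees, forces in N, time in s.
With the tool pointing down it reaches from about 0.3 to 0.75 m from the base axis. Payload 8.5 kg.
Tool frame: the origin (TCP) lies at the very end of the fingers, on their centre line; the grasp point (between the pads) lies 19 mm behind it (env.hold_point_z is the distance from the TCP to the grasp point, in m); z points along the fingers, y is the line along which they close (so a half turn about z gives the same grasp; the last joint's range is limited). The gripper opens to 85 mm and grips with 20 to 120 N. Pads are 22 mm wide; open, the fingers measure 114 mm over their backs; the gripper's body (76 mm by 85 mm) begins 54 mm behind the grasp point. The pads swing forward as they close: fully open they stand 13 mm farther back than shut.
Start: joints at [-87.68, 21.807, 74.336, -0, 83.858, -12.336], TCP at [0.139, -0.532, 0.202] pointing down, gripper open.
Joint ranges: [-178.18, 178.18], [-50.72, 133.34], [12.68, 142.11], [-81.47, 261.47], [9.98, 163.14], [-165.26, 165.26]. Speed limits (degrees/s): [136.94, 136.94, 180, 180, 180, 180].

### API

Orientations are given as a 3x3 rotation matrix whose columns are the frame's x, y, z axes.
In Python, from rig import env, optics gives the robot as it stands.
- The arm moves only by the shell command python3 -m jog 'ROWS' [OPENING] [FORCE]. ROWS is JSON, a list of rows, each an object with "linear": the shift along the tool's x, y, z in units of 40 mm (1.0 is 40 mm), a list of three; "roll": the turn about the tool's z in units of 5 degrees (1.0 is 5 degrees). A call has 1 to 12 rows; each row shifts and turns the commanded pose from where the row before left it, along the tool's axes as they then stand; what a row does not reach is not made up. A row lasts 1/12 s, in which the tool goes at most 41.7 mm and 7.16 degrees, less where a joint would pass 70% of its speed; a pose out of reach is approached as far as the arm can. A call is refused whole if a number of a shift passes 1 or a number of a turn 1, either way. A call with a gripper value outside its range is refused whole. OPENING is the opening, from -1 (shut) to 1 (fully open), set as the call begins (- or left out, the last holds). The fingers move at their own pace and stop on an object; FORCE is the grip in N (left out, the last holds). Time passes only in rows, so rows that do not move let the fingers close. It gives the time, the measured TCP pose, the force, the opening and the grip force at its end, in the units of the state.
- env.observe(): the state, without advancing time (a new reading comes with each control period).
- optics.get_image(name): name is "side" or "top"; returns the picture (400x640x3 uint8, red, green, blue); there is no depth.
- optics.calibration(name): a dict with "fov_y" (degrees; the focal length in pixels is half the picture's height over the tangent of half this angle, whatever the lens; pixels are square), "cx", "cy" (the principal point, pixels), "D" ([k1, k2, p1, p2, k3] as OpenCV has them; the pictures are not rectified), "T" (4x4, takes a point from camera to world coordinates). Camera axes: x right, y down, z forward; pixel columns grow to the right and rows downward; lengths in m; the calibration is good to about 2 mm. A picture is of the moment at which its call begins. calibration takes no time and is no camera call.
- env.close_job(): hands the job in; it is judged then, once.
The state is a dict: "time_s": time; "q": joint angles; "qvel": joint speeds; "joint_efforts": joint torques, N m; "position": TCP position; "tool_rot": TCP orientation; "ft_force": force on the tool from outside, world axes, zero at the start; "wrist_torque": the same for the moment, N m; "grip_width": finger opening in m; "gripper_force": force on a finger pad.
Only numpy, scipy, OpenCV 4.12 (cv2) and the standard library are available. Lean on these libraries where they do the work, as an engineer would, in place of code of your own. Each camera call takes 0.05 s, during which the arm holds its last target. There are 200 camera calls.

## Working session

There is one attempt and no reset: what is moved stays moved. The work goes in short steps, Python scripts to look and compute and a shell command to move; the robot and the scene stay as the last step left them, time stands still between calls to the robot, and variables do not carry over. Pictures are saved under pics/ and viewed, at most 10 in all, crops included, and the job is handed in when it is done.

```bash
mkdir -p pics; ls; python3 - <<'E'
from rig import env, optics
import cv2,numpy as np
print(env.observe(), env.hold_point_z)
for n in("side","top"):
    im=optics.get_image(n); np.save(f'pics/{n}0.npy',im)
    cv2.imwrite(f'pics/{n}0.png',im[...,::-1]); print(n,optics.calibration(n))
E
```

```text
pics
{'time_s': 0.0, 'q': array([-8.76794155e+01,  2.18402800e+01,  7.43851051e+01,  1.72026661e-03,
        8.38615807e+01, -1.23358258e+01]), 'qvel': array([-0.06932567, -0.00074511, -0.05783337, -0.05917335, -0.06247635,
       -0.17108925]), 'joint_efforts': array([ 2.95900216e-03, -4.48460376e+01, -2.31278801e+01, -3.28102942e-05,
        4.78219357e-03, -2.37312037e-06]), 'position': array([ 0.13915325, -0.53173997,  0.20101643]), 'tool_rot': array([[ 9.67461351e-01,  2.53018838e-01, -3.16307258e-05],
       [ 2.53018593e-01, -9.67460225e-01,  1.51780169e-03],
       [ 3.53430951e-04, -1.47641764e-03, -9.99998848e-01]]), 'ft_force': array([ 0.66061079, -1.38420961,  0.14858119]), 'wrist_torque': array([0.03939464, 0.0269133 , 0.00241569]), 'gripper_force': 0.0, 'grip_width': 0.08553094296780246} 0.0187
side {'fov_y': 56.12687410524777, 'cx': 323.36123561630524, 'cy': 197.83921414334472, 'D': array([-0.05498162,  0.        ,  0.        ,  0.        ,  0.        ]), 'T': array([[-0.99929154, -0.00284089,  0.03752787,  0.50621856],
       [-0.0323062 ,  0.57626298, -0.81662555,  0.7349768 ],
       [-0.01930598, -0.81725939, -0.5759465 ,  0.5937522 ],
       [ 0.        ,  0.        ,  0.        ,  1.        ]])}
top {'fov_y': 57.02589160841069, 'cx': 321.16049106326176, 'cy': 197.20031834181327, 'D': array([0.0151573, 0.       , 0.       , 0.       , 0.       ]), 'T': array([[ 0.02184904, -0.98198968,  0.18766696,  0.3736756 ],
       [-0.99971805, -0.02320529, -0.00503272,  0.03302048],
       [ 0.00929695, -0.18750409, -0.98221982,  0.95709543],
       [ 0.        ,  0.        ,  0.        ,  1.        ]])}
```

View pics/top0.png

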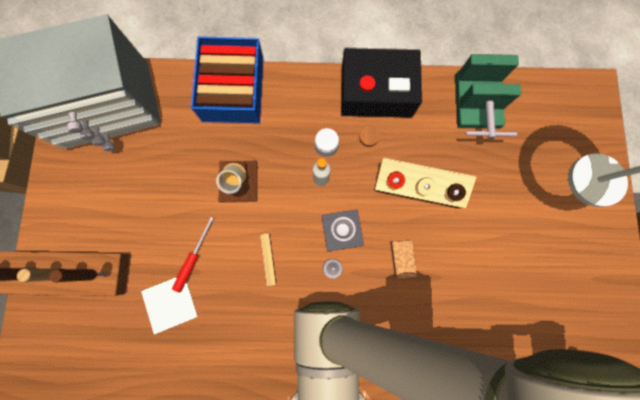

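View pics/side0.png

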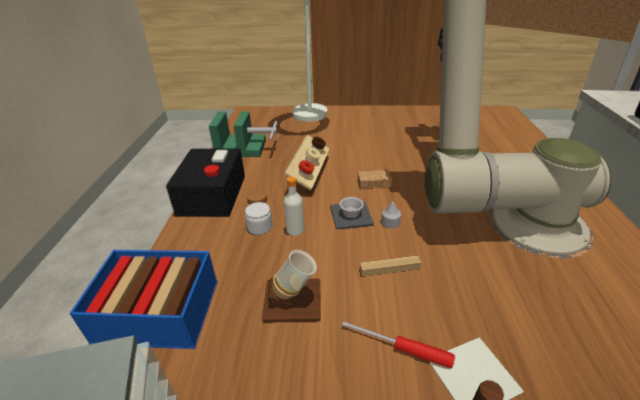

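```bash
cat > h.py <<'E'
import numpy as np,cv2
from rig import env,optics
def K(n):
    c=optics.calibration(n); f=200/np.tan(np.radians(c['fov_y']/2))
    return np.array([[f,0,c['cx']],[0,f,c['cy']],[0,0,1]]),np.array(c['D']),np.array(c['T'])
def ray(n,uv):
    k,D,T=K(n); p=cv2.undistortPoints(np.array([[uv]],float),k,D)[0,0]
    d=T[:3,:3]@np.array([p[0],p[1],1]); return T[:3,3],d/np.linalg.norm(d)
def onz(n,uv,z):
    o,d=ray(n,uv); return o+d*(z-o[2])/d[2]
def tri(a,b):
    o1,d1=ray('top',a);o2,d2=ray('side',b)
    s=np.linalg.lstsq(np.c_[d1,-d2],o2-o1,rcond=None)[0]
    p,q=o1+d1*s[0],o2+d2*s[1]; return (p+q)/2,np.linalg.norm(p-q)
def proj(n,P):
    k,D,T=K(n); R=T[:3,:3].T; return cv2.projectPoints(np.array(P,float).reshape(-1,3),cv2.Rodrigues(R)[0],-R@T[:3,3],k,D)[0][:,0]
def crop(im,x,y,w,h,s): return cv2.resize(im[y:y+h,x:x+w],None,fx=s,fy=s,interpolation=cv2.INTER_CUBIC)
E
python3 - <<'E'
from h import *
t=np.load('pics/top0.npy')[...,::-1];s=np.load('pics/side0.npy')[...,::-1]
m=[crop(t,210,150,66,60,6),crop(t,370,150,110,60,4),crop(s,255,240,70,85,4),crop(s,280,130,60,65,5)]
o=np.zeros((600,800,3),np.uint8)
for i,(a,(x,y)) in enumerate(zip(m,[(0,0),(340,0),(0,255),(400,255)])):
    if i==0:a=crop(t,212,152,56,50,6)
    a=a[:600-y,:800-x];o[y:y+a.shape[0],x:x+a.shape[1]]=a
cv2.imwrite('pics/c1.png',o)
for n,im in(('top',t),('side',s)):
    hsv=cv2.cvtColor(np.ascontiguousarray(im),cv2.COLOR_BGR2HSV); x,y,w,h=(375,155,105,55) if n=='top' else (285,130,45,60)
    c=hsv[y:y+h,x:x+w].astype(int);H,S,V=c[...,0],c[...,1],c[...,2]
    for nm,mk in(('red',((H<8)|(H>172))&(S>150)&(V>90)),('dark',V<75)):
        k,l,st,ce=cv2.connectedComponentsWithStats(mk.astype(np.uint8))
        for i in range(1,k):
            if st[i,4]>15: print(n,nm,st[i]+[x,y,0,0,0],ce[i]+[x,y])
E
```

```text
top red [388 172  17  17 188] [395.68085106 179.96276596]
top dark [448 185  17  15 144] [455.625  191.9375]
side red [299 160  15  14 147] [306.07482993 166.73469388]
side dark [312 137  13  12 107] [318.19626168 142.72897196]
side dark [312 157  16  33  48] [319.20833333 174.375     ]
side dark [296 183  12   7  46] [300.34782609 187.04347826]
```

View pics/c1.png

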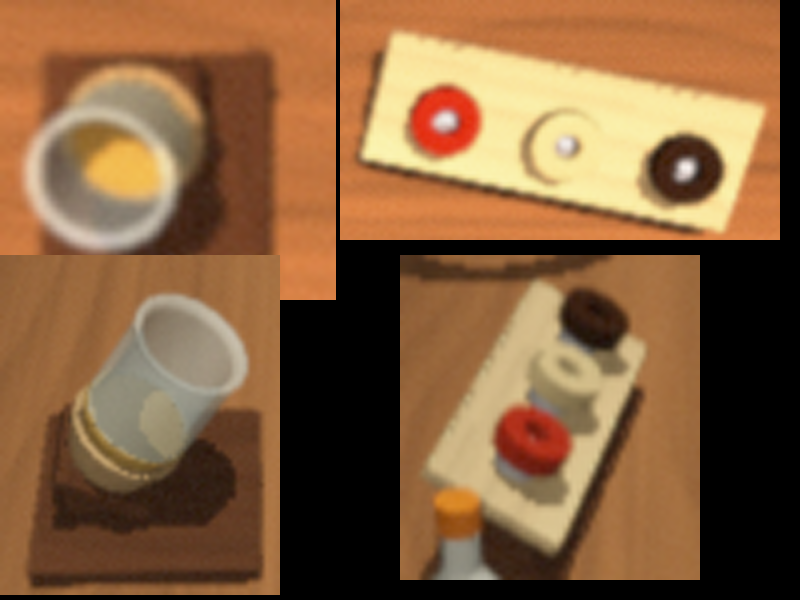

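```bash
python3 - <<'E'
from h import *
np.set_printoptions(precision=4,suppress=True)
print('mouth',tri((229,181.7),(302.75,262.5)))
for n,a,b in(('pad',(396.2,180.2),(307,164.6)),('map',(426.7,186.5),(314,152.6)),('wal',(456.2,192),(319,139))): 
    print(n,tri(a,b))
# rack board corners
for p in((393,32),(764,105),(725,232),(361,160)):
    print('board',[onz('top',((p[0]-340)/4+370,p[1]/4+150),z) for z in(.02,.06)])
# holder base corners on z~.01 
for p in((42,52),(272,55),(272,300)): print('hold',onz('top',(p[0]/6+212,p[1]/6+152),.012))
# stand
t=np.load('pics/top0.npy');
g=cv2.resize(t[195:265,310:380],None,fx=8,fy=8,interpolation=cv2.INTER_CUBIC);cv2.imwrite('pics/st.png',g[...,::-1])
s=np.load('pics/side0.npy');g2=cv2.resize(s[190:235,325:410],None,fx=8,fy=8,interpolation=cv2.INTER_CUBIC)[:, :680]
o=np.zeros((600,800,3),np.uint8);a=cv2.resize(t[200:280,315:375],None,fx=6,fy=6,interpolation=cv2.INTER_CUBIC);o[:480,:360]=a
b=cv2.resize(s[190:240,325:400],None,fx=5.5,fy=5.5,interpolation=cv2.INTER_CUBIC);o[:275,370:370+b.shape[1]]=b
cv2.imwrite('pics/c2.png',o[...,::-1])
for P in((.45,-.02,.04),):print(proj('top',P),proj('side',P))
E
```

```text
mouth (array([0.5687, 0.2474, 0.1057]), np.float64(0.0004337724427098608))
pad (array([ 0.5893, -0.155 ,  0.0772]), np.float64(0.0011510938164957583))
map (array([ 0.575 , -0.2304,  0.0739]), np.float64(0.0006183036933334773))
wal (array([ 0.562 , -0.2988,  0.0835]), np.float64(0.0016182554391198528))
board [array([ 0.6623, -0.1338,  0.02  ]), array([ 0.6499, -0.1267,  0.06  ])]
board [array([ 0.6183, -0.3766,  0.02  ]), array([ 0.6078, -0.3592,  0.06  ])]
board [array([ 0.5332, -0.3467,  0.02  ]), array([ 0.5264, -0.3305,  0.06  ])]
board [array([ 0.5751, -0.1122,  0.02  ]), array([ 0.5665, -0.106 ,  0.06  ])]
hold [0.6465 0.3013 0.012 ]
hold [0.6477 0.1999 0.012 ]
hold [0.5376 0.1939 0.012 ]
[[339.7243 236.7197]] [[360.0212 204.9309]]
```

View pics/c2.png

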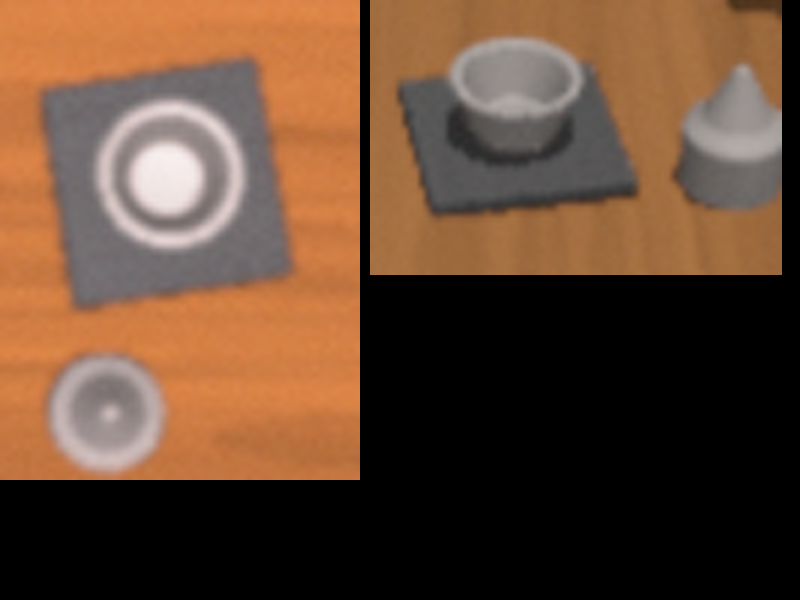

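```bash
python3 - <<'E'
from h import *
from scipy.optimize import least_squares
np.set_printoptions(precision=4,suppress=True)
def Rz(a):c,s=np.cos(a),np.sin(a);return np.array([[c,-s,0],[s,c,0],[0,0,1]])
s30,c30=.5,.75**.5
Rt=np.array([[c30,0,-s30],[0,1,0],[s30,0,c30]]) # board: x up slope, z normal (towards -x)
pt=[[(393-340)/4+370,32/4+150],[(764-340)/4+370,105/4+150],[(725-340)/4+370,232/4+150],[(361-340)/4+370,160/4+150],(396.2,180.2),(426.7,186.5),(456.2,192)]
ps=[(307,164.6),(314,152.6),(319,139)]
B=np.array([[.0425,.1175,0],[.0425,-.1175,0],[-.0425,-.1175,0],[-.0425,.1175,0]])
M=np.array([[0,.075,.02],[0,0,.02],[0,-.075,.02]]); F=M+[0,0,.008]
def W(p,X):return (Rz(p[3])@(Rt@X.T)).T+p[:3]
f=lambda p:np.r_[(proj('top',W(p,np.r_[B,M]))-pt).ravel(),(proj('side',W(p,F))-ps).ravel()]
r=least_squares(f,[.58,-.23,.055,-.18],loss='soft_l1');print(r.x[:3],np.degrees(r.x[3]),f(r.x).reshape(-1,2));print('mids',W(r.x,M))
a=((170)/6+315,174/6+200);b=((516-370)/5.5+325,80/5.5+190)
print('stand',tri(a,b),onz('top',a,.04),onz('side',b,.04),'base',onz('top',(166/6+315,182.5/6+200),.01))
c=[onz('top',(x/6+315,y/6+200),.01) for x,y in((40,92),(255,60),(292,272),(77,306))];print(c)
# sleeve: mouth, flange ring & pocket check using holder yaw
m=tri((229,181.7),(302.75,262.5))[0]
for yaw in(0,2,4):
    a=Rz(np.radians(yaw))@[-.5,0,c30]; o=m-.082*a
    print(yaw,'orig',o,'floor top/side crop px',(proj('top',o+.028*a)-[212,152])*6,(proj('side',o+.028*a)-[255,240])*4+[0,255])
    print(' flange-edge', (proj('side',o+.028*a)-[255,240])*4)
# bystanders at base
for n,u,z in(('glue',(320,163),.15),('centre',(332.8,268),.063),('tin',(327,141),.055)):print(n,onz('top',u,z))
E
```

```text
[ 0.5884 -0.2327  0.0519] -10.156208116930003 [[-0.3246  0.2154]
 [ 0.6012  0.2144]
 [-0.2045 -0.0154]
 [ 0.0213 -0.0032]
 [ 0.1815 -0.4314]
 [-0.3837 -0.8398]
 [ 0.2532 -0.4151]
 [ 0.7876  0.1309]
 [ 0.0175 -0.6711]
 [ 0.5958  1.4746]]
mids [[ 0.5918 -0.1571  0.0692]
 [ 0.5785 -0.231   0.0692]
 [ 0.5653 -0.3048  0.0692]]
stand (array([ 0.4703, -0.0292,  0.0343]), np.float64(0.0006553351480542055)) [ 0.4694 -0.0288  0.04  ] [ 0.471  -0.0215  0.04  ] base [ 0.4689 -0.0291  0.01  ]
[array([0.5068, 0.0258, 0.01  ]), array([ 0.5229, -0.0672,  0.01  ]), array([ 0.4319, -0.0832,  0.01  ]), array([0.4155, 0.0081, 0.01  ])]
0 orig [0.6097 0.2474 0.0347] floor top/side crop px [[133.0236 140.3143]] [[139.8154 415.0063]]
 flange-edge [[139.8154 160.0063]]
2 orig [0.6097 0.2489 0.0347] floor top/side crop px [[130.7574 140.2985]] [[139.6441 416.5011]]
 flange-edge [[139.6441 161.5011]]
4 orig [0.6096 0.2503 0.0347] floor top/side crop px [[128.4887 140.3593]] [[139.5418 417.9982]]
 flange-edge [[139.5418 162.9982]]
glue [0.6069 0.0332 0.15  ]
centre [ 0.3733 -0.0031  0.063 ]
tin [0.6933 0.0166 0.055 ]
```

```bash
cat > to.py <<'E'
import sys,numpy as np
from rig import env
o=env.observe();R=o['tool_rot'];p=np.array(o['position'])
t=np.array([float(v) for v in sys.argv[1:4]])
print('t',round(o['time_s'],2),'p',p.round(4),'yaw',np.degrees(np.arctan2(R[1,0],R[0,0])).round(2),'w',round(o['grip_width'],4),'gf',round(o['gripper_force'],1),'F',o['ft_force'].round(1))
print('units',(R.T@(t-p)/.04).round(3))
E
R='{"linear":[0.488,-0.796,0],"roll":0}'
python3 -m jog '[{"linear":[0,0,0],"roll":0.843},{"linear":[0,0,0],"roll":0.843},{"linear":[0,0,0],"roll":0.843},{"linear":[0.488,-0.796,0],"roll":0},{"linear":[0.488,-0.796,0],"roll":0},{"linear":[0.488,-0.796,0],"roll":0},{"linear":[0.488,-0.796,0],"roll":0},{"linear":[0.488,-0.796,0],"roll":0},{"linear":[0.488,-0.796,0],"roll":0},{"linear":[0.488,-0.796,0],"roll":0},{"linear":[0.488,-0.796,0],"roll":0}]' 1 40
python3 to.py .5797 .2478 .2
```

```text
time_s: 1.02
position: [0.2866, -0.2702, 0.2015]
tool_rot: [[0.999, 0.035, -0.0], [0.035, -0.999, 0.0], [-0.0, -0.0, -1.0]]
ft_force: [0.7, -0.2, 1.2]
grip_width: 0.0854
gripper_force: 0.0
t 1.02 p [ 0.2866 -0.2702  0.2015] yaw 1.98 w 0.0854 gf 0.0 F [ 0.7 -0.2  1.2]
units [  7.771 -12.689   0.041]
```

```bash

python3 -m jog '[{"linear":[0.486,-0.793,0]},{"linear":[0.486,-0.793,0]},{"linear":[0.486,-0.793,0]},{"linear":[0.486,-0.793,0]},{"linear":[0.486,-0.793,0]},{"linear":[0.486,-0.793,0]},{"linear":[0.486,-0.793,0]},{"linear":[0.486,-0.793,0]},{"linear":[0.486,-0.793,0]},{"linear":[0.486,-0.793,0]},{"linear":[0.486,-0.793,0]},{"linear":[0.486,-0.793,0]}]'
python3 -m jog '[{"linear":[0.486,-0.793,0]},{"linear":[0.486,-0.793,0]},{"linear":[0.486,-0.793,0]},{"linear":[0.486,-0.793,0]},{"linear":[0,0,0]}]'
python3 to.py .5797 .2478 .068
```

```text
t 1.02 p [ 0.2866 -0.2702  0.2015] yaw 1.98 w 0.0854 gf 0.0 F [ 0.7 -0.2  1.2]
units [  7.771 -12.688   3.341]invalid input
invalid input
```

Roll must be given in each row.

```bash

python3 -m jog '[{"linear":[0.486,-0.793,0],"roll":0},{"linear":[0.486,-0.793,0],"roll":0},{"linear":[0.486,-0.793,0],"roll":0},{"linear":[0.486,-0.793,0],"roll":0},{"linear":[0.486,-0.793,0],"roll":0},{"linear":[0.486,-0.793,0],"roll":0},{"linear":[0.486,-0.793,0],"roll":0},{"linear":[0.486,-0.793,0],"roll":0},{"linear":[0.486,-0.793,0],"roll":0},{"linear":[0.486,-0.793,0],"roll":0},{"linear":[0.486,-0.793,0],"roll":0},{"linear":[0.486,-0.793,0],"roll":0}]' >/dev/null
python3 -m jog '[{"linear":[0.486,-0.793,0],"roll":0},{"linear":[0.486,-0.793,0],"roll":0},{"linear":[0.486,-0.793,0],"roll":0},{"linear":[0.486,-0.793,0],"roll":0},{"linear":[0,0,0],"roll":0},{"linear":[0,0,0],"roll":0}]'
python3 to.py .5797 .2478 .068
```

```text
time_s: 2.52
position: [0.5793, 0.2474, 0.2003]
tool_rot: [[0.999, 0.037, -0.002], [0.037, -0.999, -0.0], [-0.002, 0.0, -1.0]]
ft_force: [-0.6, -0.5, 0.3]
grip_width: 0.0859
gripper_force: 0.0
t 2.52 p [0.5793 0.2474 0.2003] yaw 2.14 w 0.0859 gf 0.0 F [-0.6 -0.5  0.3]
units [ 0.017 -0.012  3.306]
```

```bash

python3 -m jog '[{"linear":[0,0,0.6],"roll":0},{"linear":[0,0,0.6],"roll":0},{"linear":[0,0,0.6],"roll":0},{"linear":[0,0,0.6],"roll":0},{"linear":[0,0,0.5],"roll":0},{"linear":[0,0,0.4],"roll":0},{"linear":[0,0,0],"roll":0}]' 1 35
python3 -m jog '[{"linear":[0,0,0],"roll":0},{"linear":[0,0,0],"roll":0},{"linear":[0,0,0],"roll":0},{"linear":[0,0,0],"roll":0},{"linear":[0,0,0],"roll":0},{"linear":[0,0,0],"roll":0},{"linear":[0,0,0],"roll":0}]' -1 35
python3 to.py .5797 .2478 .068
```

```text
time_s: 3.1
position: [0.5772, 0.2445, 0.0665]
tool_rot: [[0.999, 0.034, -0.006], [0.034, -0.999, -0.002], [-0.006, 0.001, -1.0]]
ft_force: [-0.6, 0.3, 0.0]
grip_width: 0.085
gripper_force: 0.0
time_s: 3.68
position: [0.5799, 0.2463, 0.0712]
tool_rot: [[0.999, 0.035, 0.003], [0.035, -0.999, 0.001], [0.003, -0.0, -1.0]]
ft_force: [-0.7, 0.4, 7.1]
grip_width: 0.0527
gripper_force: 33.8
t 3.68 p [0.5799 0.2463 0.0712] yaw 2.02 w 0.0527 gf 33.8 F [-0.7  0.4  7.1]
units [-0.005 -0.038  0.08 ]
```

```bash

python3 -m jog '[{"linear":[-0.05,0,-0.0866],"roll":0},{"linear":[-0.1,0,-0.173],"roll":0},{"linear":[-0.125,0,-0.2165],"roll":0},{"linear":[-0.125,0,-0.2165],"roll":0},{"linear":[-0.125,0,-0.2165],"roll":0},{"linear":[-0.125,0,-0.2165],"roll":0},{"linear":[-0.125,0,-0.2165],"roll":0},{"linear":[-0.1,0,-0.173],"roll":0},{"linear":[0,0,-0.3],"roll":0},{"linear":[0,0,-0.3],"roll":0},{"linear":[0,0,0],"roll":0}]' - 35
python3 - <<'E'
from h import *
im=optics.get_image('side');t=optics.get_image('top')
cv2.imwrite('pics/s2.png',np.hstack([crop(im,230,160,150,160,2.6),crop(t,190,120,150,160,2.6)])[...,::-1])
E
python3 to.py .4695 -.029 .15
```

```text
time_s: 4.6
position: [0.5451, 0.2451, 0.157]
tool_rot: [[0.999, 0.035, 0.004], [0.035, -0.999, 0.001], [0.004, -0.001, -1.0]]
ft_force: [-0.2, 0.5, -1.7]
grip_width: 0.0491
gripper_force: 34.9
t 4.7 p [0.5442 0.2448 0.1544] yaw 2.01 w 0.0491 gf 34.9 F [ 0.1  0.5 -2.5]
units [-2.107  6.776  0.107]
```

View pics/s2.png

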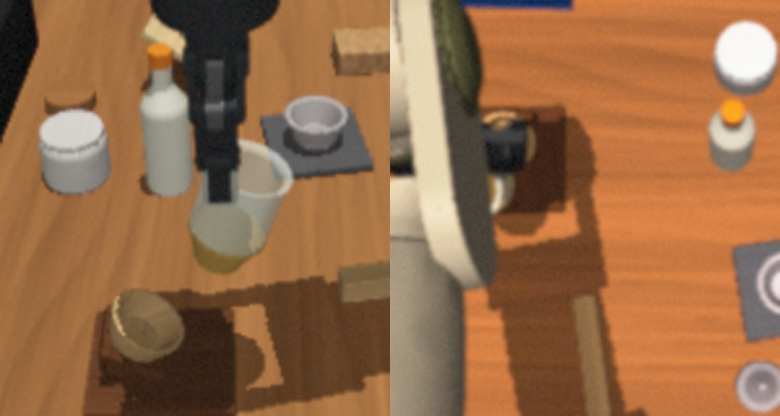

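```bash

python3 - <<'E'
from h import *
for u in((228,268),(258,168),(220,190),(290,185),(208,155)):
    o,d=ray('side',(230+u[0]/2.6,160+u[1]/2.6)); print(u,(o+d*((.247 if u[0]!=220 else .275)-o[1])/d[1]).round(4))
E
python3 to.py .512 .238 .11
```

```text
(228, 268) [0.5418 0.247  0.1042]
(258, 168) [0.5199 0.247  0.1947]
(220, 190) [0.5428 0.275  0.1998]
(290, 185) [0.4991 0.247  0.1805]
(208, 155) [0.5517 0.247  0.2052]
t 4.7 p [0.5442 0.2448 0.1544] yaw 2.01 w 0.0491 gf 34.9 F [ 0.1  0.5 -2.5]
units [-0.812  0.143  1.108]
```

```bash

python3 -m jog '[{"linear":[-0.27,0.05,0.2],"roll":0},{"linear":[-0.27,0.05,0.4],"roll":0},{"linear":[-0.27,0.05,0.5],"roll":0},{"linear":[0,0,0.5],"roll":0},{"linear":[0,0,0.4],"roll":0},{"linear":[0,0,0.15],"roll":0},{"linear":[0,0,0],"roll":0}]' - 35
python3 - <<'E'
from h import *
im=optics.get_image('side')
cv2.imwrite('pics/s3.png',crop(im,250,180,150,130,4)[...,::-1])
E

```

```text
time_s: 5.28
position: [0.5111, 0.2374, 0.0664]
tool_rot: [[0.999, 0.035, -0.004], [0.035, -0.999, -0.001], [-0.004, 0.001, -1.0]]
ft_force: [0.3, 0.6, -2.8]
grip_width: 0.0491
gripper_force: 34.9
```

View pics/s3.png

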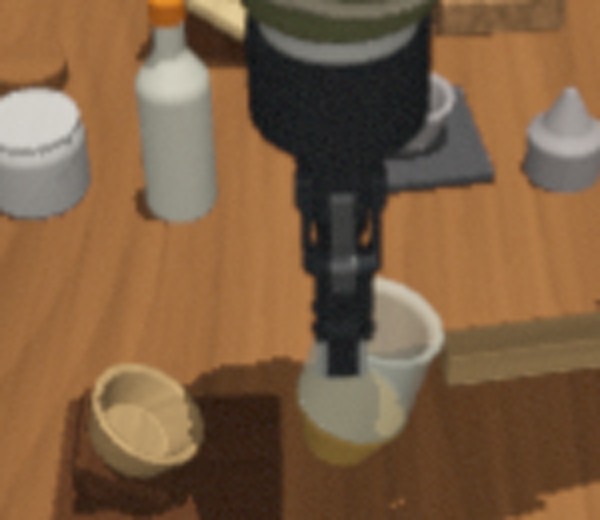

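```bash

python3 -m jog '[{"linear":[0,0,0.1],"roll":0},{"linear":[0,0,0.06],"roll":0},{"linear":[0,0,0.05],"roll":0},{"linear":[0,0,0],"roll":0}]' - 35 | grep -E "pos|ft|wid"
python3 -m jog '[{"linear":[0,0,0.05],"roll":0},{"linear":[0,0,0.05],"roll":0},{"linear":[0,0,0],"roll":0}]' - 35| grep -E "pos|ft|wid"

```

```text
position: [0.5121, 0.2377, 0.0598]
ft_force: [0.1, 0.7, -2.1]
grip_width: 0.0484
position: [0.512, 0.2377, 0.0555]
ft_force: [-1.0, -0.4, -2.8]
grip_width: 0.0488
```

```bash

python3 -m jog '[{"linear":[0,0,0.05],"roll":0},{"linear":[0,0,0.05],"roll":0},{"linear":[0,0,0],"roll":0}]' - 35 | grep -E "pos|ft|wid"
python3 -m jog '[{"linear":[0,0,0.05],"roll":0},{"linear":[0,0,0.05],"roll":0},{"linear":[0,0,0],"roll":0}]' - 35| grep -E "pos|ft|wid"

```

```text
position: [0.512, 0.2377, 0.0514]
ft_force: [-0.1, -0.1, -2.4]
grip_width: 0.0488
position: [0.512, 0.2377, 0.0474]
ft_force: [0.0, -0.4, -2.3]
grip_width: 0.0485
```

```bash

python3 -m jog '[{"linear":[0,0,0.05],"roll":0},{"linear":[0,0,0.05],"roll":0},{"linear":[0,0,0],"roll":0}]' - 35 | grep -E "pos|ft|wid"
python3 -m jog '[{"linear":[0,0,0.05],"roll":0},{"linear":[0,0,0.05],"roll":0},{"linear":[0,0,0],"roll":0}]' - 35| grep -E "pos|ft|wid"
python3 - <<'E'
from h import *
im=optics.get_image('side')
cv2.imwrite('pics/s4.png',crop(im,280,220,110,100,5)[...,::-1])
E

```

```text
position: [0.5133, 0.2379, 0.0448]
ft_force: [-0.2, -0.9, 4.5]
grip_width: 0.0487
position: [0.5148, 0.2382, 0.0424]
ft_force: [0.8, 0.9, 13.5]
grip_width: 0.0451
```

View pics/s4.png

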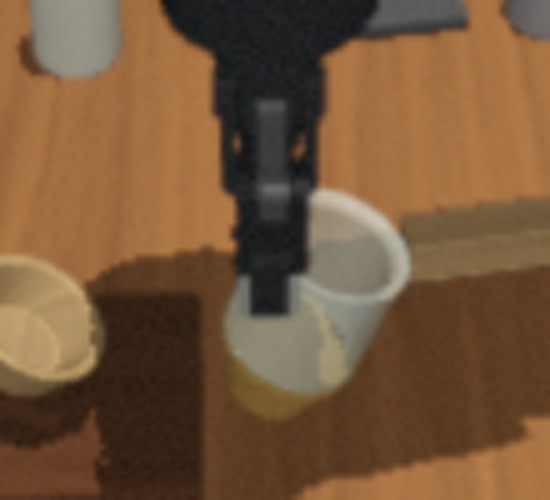

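```bash

python3 -m jog '[{"linear":[0.05,0,-0.05],"roll":0},{"linear":[0.05,0,0],"roll":0},{"linear":[0,0,0],"roll":0}]' - 35 | grep -E "pos|ft|wid"
python3 -m jog '[{"linear":[0,0,0],"roll":0},{"linear":[0,0,0],"roll":0},{"linear":[0,0,0],"roll":0},{"linear":[0,0,0],"roll":0},{"linear":[0,0,0],"roll":0},{"linear":[0,0,-0.3],"roll":0},{"linear":[0,0,-0.6],"roll":0},{"linear":[0,0,-0.8],"roll":0},{"linear":[0,0,-0.8],"roll":0},{"linear":[0,0,-0.5],"roll":0}]' 1 35| grep -E "pos|ft|wid"
python3 - <<'E'
from h import *
im=optics.get_image('side')
cv2.imwrite('pics/s5.png',crop(im,250,190,140,125,4)[...,::-1])
E

```

```text
position: [0.517, 0.238, 0.0424]
ft_force: [0.8, 0.8, 5.5]
grip_width: 0.0451
position: [0.5168, 0.238, 0.165]
ft_force: [1.3, 0.0, 0.2]
grip_width: 0.0854
```

View pics/s5.png

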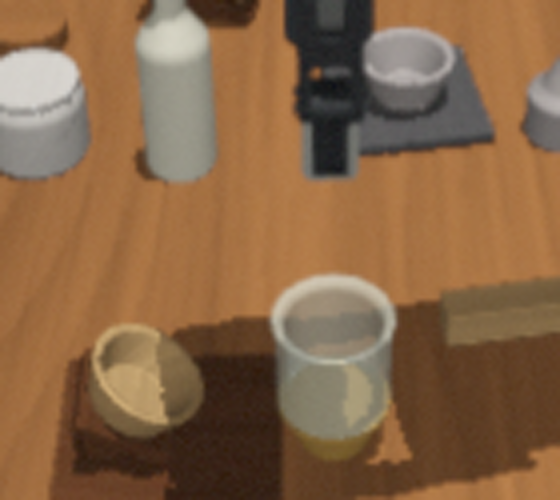

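```bash

python3 - <<'E'
from h import *
for u,z in(((333,315),.082),((333,318),.08),((333,430),.0)): print(onz('side',(250+u[0]/4,190+u[1]/4),z).round(4))
for x in (.490,.5): print((proj('side',[[x,.24,.082],[x,.24,0]])-[250,190])*4)
# fingertip check: tool tip, side view
print((proj('side',[.5168,.238+.05,.165])-[250,190])*4)
E
python3 to.py .49 .24 .165
```

```text
[0.5136 0.2393 0.082 ]
[0.5136 0.2393 0.08  ]
[0.5139 0.2389 0.    ]
[[383.66132174 316.60747285]
 [380.95430642 432.33436526]]
[[362.20514456 316.41814771]
 [360.89710803 432.10858081]]
[[323.16499644 258.46203482]]
t 8.1 p [0.5181 0.2384 0.168 ] yaw 2.02 w 0.0854 gf 0.0 F [1.7 0.1 3.3]
units [-0.701 -0.065  0.07 ]
```

```bash

python3 - <<'E'
from h import *
print('s4 tip pred',proj('side',[.5148,.266,.0424]),'obs 334,283')
for y in(.19,.28,.295):
    o,d=ray('side',(333.25,234.5));print('s5 tip at y',y,(o+d*(y-o[1])/d[1]).round(4))
for y in(.21,.266,.275):
    o,d=ray('side',(334,283));print('s4 tip at y',y,(o+d*(y-o[1])/d[1]).round(4))
for y in(.275,):
    o,d=ray('side',(250+345/4,180+375/4));print('s3 tip at y',y,(o+d*(y-o[1])/d[1]).round(4),'tcp .5111 .2374 .0664')
im=optics.get_image('side');cv2.imwrite('pics/s6.png',crop(im,290,130,130,150,4)[...,::-1])
E
python3 to.py .5136 .24 .165
```

```text
s4 tip pred [[332.54464451 294.00398662]] obs 334,283
s5 tip at y 0.19 [0.514  0.19   0.1238]
s5 tip at y 0.28 [0.5127 0.28   0.2014]
s5 tip at y 0.295 [0.5125 0.295  0.2143]
s4 tip at y 0.21 [0.5127 0.21   0.0105]
s4 tip at y 0.266 [0.512  0.266  0.0727]
s4 tip at y 0.275 [0.5119 0.275  0.0827]
s3 tip at y 0.275 [0.5079 0.275  0.1065] tcp .5111 .2374 .0664
t 8.15 p [0.5176 0.2383 0.1654] yaw 2.02 w 0.0851 gf 0.0 F [ 1.4  0.5 -0.5]
units [-0.099 -0.047  0.01 ]
```

View pics/s6.png

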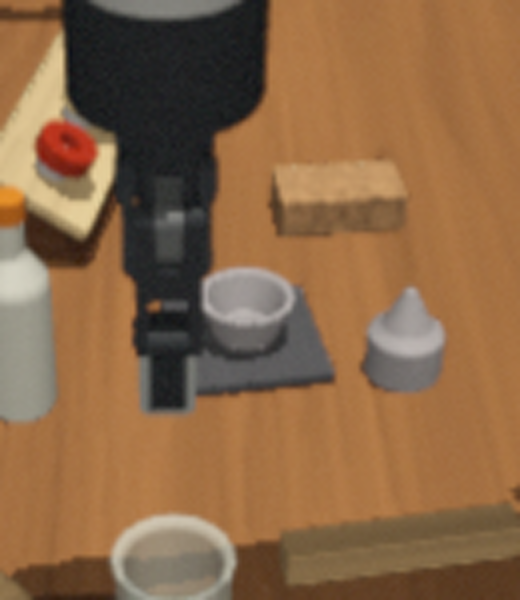

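```bash

python3 -m jog '[{"linear":[-0.03,-0.02,0.6],"roll":0},{"linear":[0,0,0.7],"roll":0},{"linear":[0,0,0.7],"roll":0},{"linear":[0,0,0.6],"roll":0},{"linear":[0,0,0.5],"roll":0},{"linear":[0,0,0.3],"roll":0},{"linear":[0,0,0.13],"roll":0},{"linear":[0,0,0],"roll":0}]' 1 40| grep -E "time|pos|ft|wid"
python3 -m jog '[{"linear":[0,0,0],"roll":0},{"linear":[0,0,0],"roll":0},{"linear":[0,0,0],"roll":0},{"linear":[0,0,0],"roll":0},{"linear":[0,0,0],"roll":0},{"linear":[0,0,0],"roll":0},{"linear":[0,0,0],"roll":0}]' -1 40| grep -E "pos|ft|wid|gripper"
python3 -m jog '[{"linear":[0,0,-0.1],"roll":0},{"linear":[0,0,-0.3],"roll":0},{"linear":[0,0,-0.5],"roll":0},{"linear":[0,0,-0.5],"roll":0},{"linear":[0,0,-0.5],"roll":0},{"linear":[0,0,0],"roll":0}]' - 40| grep -E "pos|ft|wid|gripper"
python3 to.py .4695 -.029 .1

```

```text
time_s: 8.82
position: [0.5139, 0.2383, 0.0189]
ft_force: [-0.4, 0.4, 0.0]
grip_width: 0.0856
position: [0.5158, 0.2388, 0.0223]
ft_force: [-1.5, -0.6, 4.5]
grip_width: 0.0556
gripper_force: 41.2
position: [0.5166, 0.2391, 0.1006]
ft_force: [-0.0, 0.1, -2.7]
grip_width: 0.0556
gripper_force: 43.1
t 9.9 p [0.5166 0.2391 0.1006] yaw 2.02 w 0.0556 gf 43.1 F [-0.   0.1 -2.7]
units [-1.414e+00  6.657e+00 -3.000e-03]
```

```bash

python3 -m jog '[{"linear":[-0.08,0.4,0],"roll":0},{"linear":[-0.17,0.8,0],"roll":0},{"linear":[-0.19,0.88,0],"roll":0},{"linear":[-0.19,0.88,0],"roll":0},{"linear":[-0.19,0.88,0],"roll":0},{"linear":[-0.19,0.88,0],"roll":0},{"linear":[-0.17,0.8,0],"roll":0},{"linear":[-0.15,0.7,0],"roll":0},{"linear":[-0.084,0.437,0],"roll":0},{"linear":[0,0,0],"roll":0}]' - 40| grep -E "time|pos|ft|wid"
python3 -m jog '[{"linear":[0,0,0],"roll":0},{"linear":[0,0,0.3],"roll":0},{"linear":[0,0,0.3],"roll":0},{"linear":[0,0,0.3],"roll":0},{"linear":[0,0,0.1],"roll":0},{"linear":[0,0,0.1],"roll":0},{"linear":[0,0,0],"roll":0}]' - 40| grep -E "pos|ft|wid|gripper"
python3 to.py .4695 -.029 .042
python3 - <<'E'
from h import *
im=optics.get_image('side');t=optics.get_image('top');np.save('pics/s7.npy',im);np.save('pics/t7.npy',t)
cv2.imwrite('pics/s7.png',np.hstack([crop(im,310,150,100,110,4),crop(t,300,180,95,110,4)])[...,::-1])
E
```

```text
time_s: 10.73
position: [0.4671, -0.0322, 0.0961]
ft_force: [1.2, 0.0, -2.1]
grip_width: 0.055
position: [0.4679, -0.0288, 0.0523]
ft_force: [0.1, 0.7, -2.5]
grip_width: 0.0554
gripper_force: 43.3
t 11.32 p [ 0.4679 -0.0288  0.0523] yaw 2.06 w 0.0554 gf 43.3 F [ 0.1  0.7 -2.5]
units [0.041 0.006 0.257]
```

View pics/s7.png

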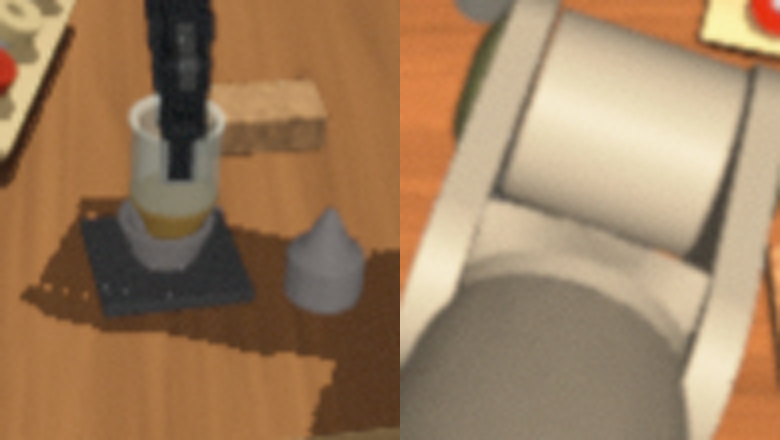

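```bash

python3 -m jog '[{"linear":[0.03,0,0.08],"roll":0},{"linear":[0,0,0.08],"roll":0},{"linear":[0,0,0.05],"roll":0},{"linear":[0,0,0.04],"roll":0},{"linear":[0,0,0],"roll":0}]' - 40| grep -E "pos|ft|wid|gripper"
python3 -m jog '[{"linear":[0,0,0.05],"roll":0},{"linear":[0,0,0],"roll":0}]' - 40| grep -E "pos|ft|wid|gripper"

```

```text
position: [0.4694, -0.0293, 0.0426]
ft_force: [3.3, 2.2, -1.0]
grip_width: 0.0554
gripper_force: 43.5
position: [0.4703, -0.0294, 0.0418]
ft_force: [2.6, 4.7, 9.4]
grip_width: 0.0554
gripper_force: 44.5
```

```bash

python3 -m jog '[{"linear":[0,0,-0.02],"roll":0},{"linear":[0,0,0],"roll":0},{"linear":[0,0,0],"roll":0},{"linear":[0,0,0],"roll":0},{"linear":[0,0,0],"roll":0},{"linear":[0,0,0],"roll":0}]' 1 40| grep -E "pos|ft|wid|gripper"
python3 -m jog '[{"linear":[0,0,-0.3],"roll":0},{"linear":[0,0,-0.6],"roll":0},{"linear":[0,0,-0.8],"roll":0},{"linear":[0,0,-0.8],"roll":0},{"linear":[0,0,-0.6],"roll":0},{"linear":[0,0,0],"roll":0.8},{"linear":[0,0,0],"roll":0.8},{"linear":[0,0,0],"roll":0.84},{"linear":[0,0,0],"roll":0},{"linear":[0,0,0],"roll":0}]' 0.41 25| grep -E "time|pos|ft|wid|gripper"
python3 to.py .5653 -.3048 .15
python3 - <<'E'
from h import *
for y in(0,.006,.0135):
    o,d=ray('side',(310+178/4,150+180/4));print('tip s7',(o+d*(y-o[1])/d[1]).round(4))
im=optics.get_image('side');np.save('pics/s8.npy',im);s0=np.load('pics/side0.npy')
d=cv2.absdiff(im,s0).max(2);d=(d>40).astype(np.uint8)
print('expected mouth',proj('side',[[.4695,-.029,.1015],[.4695+.0295,-.029,.1015],[.4695-.0295,-.029,.1015],[.4695,-.0585,.1015],[.4695,.0005,.1015],[.47,-.029,.04]]))
for y in range(165,216,3): print(y,''.join('#' if v else '.' for v in d[y,320:385]))
b=np.median([1]) 
t0=np.load('pics/top0.npy');h=cv2.cvtColor(t0,cv2.COLOR_RGB2HSV)
print('sanding',[onz('top',u,.03).round(3) for u in((393,240),(415,278))])
E
```

```text
position: [0.4688, -0.0295, 0.0413]
ft_force: [0.1, 0.1, 0.2]
grip_width: 0.0852
gripper_force: 0.0
time_s: 13.33
position: [0.4688, -0.0294, 0.1653]
ft_force: [-0.5, 0.8, -0.0]
grip_width: 0.0604
gripper_force: 0.0
t 13.33 p [ 0.4688 -0.0294  0.1653] yaw -10.07 w 0.0604 gf 0.0 F [-0.5  0.8 -0. ]
units [3.578 6.357 0.381]
tip s7 [0.4657 0.     0.0839]
tip s7 [0.466  0.006  0.0881]
tip s7 [0.4664 0.0135 0.0933]
expected mouth [[352.69575853 182.17412483]
 [340.47788073 182.15512041]
 [364.93321017 182.19500441]
 [352.31768444 175.72818019]
 [353.09350665 188.97374623]
 [351.86840886 202.78283591]]
165 .................................................................
168 .................................................................
171 .................................................................
174 .................................................................
177 .........................##############..........................
180 .....................#######################.....................
183 .....................########################....................
186 ......................######################.....................
189 .......................####################......................
192 .......................###################.......................
195 .......................##################........................
198 .......................############..............................
201 ....###################.................##.......................
204 ....#######.############..................#......................
207 ...#######...#####.#.##################........##................
210 ###########..#####.........###.................##################
213 ############.....#..........................#..#.################
sanding [array([ 0.446, -0.154,  0.03 ]), array([ 0.354, -0.207,  0.03 ])]
```

```bash

python3 -m jog '[{"linear":[0.2,0.36,0],"roll":0},{"linear":[0.4,0.7,0],"roll":0},{"linear":[0.46,0.82,0],"roll":0},{"linear":[0.46,0.82,0],"roll":0},{"linear":[0.46,0.82,0],"roll":0},{"linear":[0.46,0.82,0],"roll":0},{"linear":[0.46,0.82,0],"roll":0},{"linear":[0.4,0.7,0],"roll":0},{"linear":[0.278,0.497,0],"roll":0},{"linear":[0,0,0],"roll":0},{"linear":[0,0,0],"roll":0}]' 0.41 25| grep -E "time|pos|ft|wid|gripper"
python3 to.py .5653 -.3048 .04
```

```text
time_s: 14.3
position: [0.5646, -0.3057, 0.1644]
ft_force: [-0.9, 0.4, -0.7]
grip_width: 0.0602
gripper_force: 0.0
t 14.3 p [ 0.5646 -0.3057  0.1644] yaw -10.19 w 0.0602 gf 0.0 F [-0.9  0.4 -0.7]
units [ 0.016 -0.023  3.111]
```

```bash

python3 -m jog '[{"linear":[0.016,-0.023,0.5],"roll":0},{"linear":[0,0,0.7],"roll":0},{"linear":[0,0,0.7],"roll":0},{"linear":[0,0,0.6],"roll":0},{"linear":[0,0,0.4],"roll":0},{"linear":[0,0,0.2],"roll":0},{"linear":[0,0,0],"roll":0},{"linear":[0,0,0],"roll":0}]' 0.41 25| grep -E "time|pos|ft|wid|gripper"
python3 -m jog '[{"linear":[0,0,0.1],"roll":0},{"linear":[0,0,0.1],"roll":0},{"linear":[0,0,0.08],"roll":0},{"linear":[0,0,0],"roll":0},{"linear":[0,0,0],"roll":0}]' 0.41 25| grep -E "pos|ft"

```

```text
time_s: 14.97
position: [0.5659, -0.3038, 0.0423]
ft_force: [0.4, -0.1, 0.7]
grip_width: 0.0599
gripper_force: 0.0
position: [0.5656, -0.3042, 0.0302]
ft_force: [0.4, -0.6, -0.3]
```

```bash

python3 -m jog '[{"linear":[0,0,0.05],"roll":0},{"linear":[0,0,0.05],"roll":0},{"linear":[0,0,0],"roll":0}]' 0.41 25| grep -E "pos|ft"
python3 -m jog '[{"linear":[0,0,0],"roll":0},{"linear":[0,0,0],"roll":0},{"linear":[0,0,0],"roll":0},{"linear":[0,0,0],"roll":0},{"linear":[0,0,0],"roll":0},{"linear":[0,0,0],"roll":0}]' -1 25| grep -E "pos|ft|wid|gripper"

```

```text
position: [0.5655, -0.3042, 0.0258]
ft_force: [-1.2, -0.1, -0.3]
position: [0.5657, -0.3043, 0.0264]
ft_force: [-1.0, 0.6, 2.9]
grip_width: 0.0438
gripper_force: 25.6
```

```bash

python3 -m jog '[{"linear":[0,0,0],"roll":0},{"linear":[0,0,0],"roll":0},{"linear":[0,0,-0.06],"roll":0},{"linear":[0,0,-0.06],"roll":0},{"linear":[0,0,0],"roll":0}]' 0.3 25| grep -E "pos|ft|wid"
python3 -m jog '[{"linear":[0,0,0],"roll":0},{"linear":[0,0,0],"roll":0},{"linear":[0,0,0],"roll":0},{"linear":[0,0,0],"roll":0},{"linear":[0,0,0],"roll":0}]' -1 25| grep -E "pos|ft|wid|gripper"
python3 -m jog '[{"linear":[-0.05,0,-0.0866],"roll":0},{"linear":[-0.1,0,-0.173],"roll":0},{"linear":[-0.1,0,-0.173],"roll":0},{"linear":[-0.1,0,-0.173],"roll":0},{"linear":[-0.3,0,-0.4],"roll":0},{"linear":[-0.6,0,-0.3],"roll":0},{"linear":[-0.6,0,0],"roll":0},{"linear":[-0.3,0,0],"roll":0},{"linear":[-0.2,0,0],"roll":0},{"linear":[0,0,0],"roll":0}]' -1 25| grep -E "time|pos|ft|wid|gripper"
python3 to.py .46 -.3 .0
python3 - <<'E'
from h import *
im=optics.get_image('side');np.save('pics/s9.npy',im);print(im[100:200,290:400].shape)
hsv=cv2.cvtColor(im,cv2.COLOR_RGB2HSV);o=env.observe()['position']
u=proj('side',o+[0,0,.038])[0];print('pred ring',u)
m=((hsv[...,2]<90)&(hsv[...,2]>25)).astype(np.uint8)
x,y=int(u[0]),int(u[1])
for r in range(y-22,y+23,2): print(r,' '.join('%3d,%2d'%(hsv[r,c,2],hsv[r,c,1]//10) for c in range(x-20,x+21,3)))
E
```

```text
position: [0.5659, -0.3044, 0.0316]
ft_force: [0.2, -0.7, 1.0]
grip_width: 0.0555
position: [0.5658, -0.3043, 0.0315]
ft_force: [-1.6, 1.1, 5.2]
grip_width: 0.0435
gripper_force: 25.3
time_s: 17.8
position: [0.4718, -0.2874, 0.0839]
ft_force: [1.3, -0.1, 0.1]
grip_width: 0.0434
gripper_force: 25.6
t 17.8 p [ 0.4718 -0.2874  0.0839] yaw -10.23 w 0.0434 gf 25.6 F [ 1.3 -0.1  0.1]
units [-0.234  0.363  2.096]
(100, 110, 3)
pred ring [348.90936433 128.9461815 ]
106 165,15 164,15 165,15 163,15 155,15  50, 7  69, 0  54, 1  32, 3  31, 0 160,15 163,15 166,14 165,15
108 168,14 167,15 167,15 168,15 159,15  37, 2  70, 0  41, 1  30, 1  37, 5 163,15 167,15 168,15 169,15
110 168,14 167,15 166,15 166,15 159,15  42, 4  54, 0  34, 2  28, 3  45, 7 161,15 166,15 168,15 170,15
112 167,15 166,15 169,15 168,15 158,15  41, 5  54, 1  34, 4  36, 2  81,14 161,15 168,15 168,15 171,15
114 168,15 167,15 167,15 169,14 156,15  46,10  31, 1  30, 2  32, 1  88,13 162,15 168,15 168,15 169,15
116 170,15 167,15 168,15 167,15 156,15  53, 9  33, 2  28, 3  35, 2 135,14 159,15 167,15 168,15 169,15
118 149,15 169,15 169,15 1
[... 1007 characters left out ...]
4,15 169,15 162,15 162,15 163,15 164,15 162,15 162,16 168,15 169,15 171,15 169,15 170,15
140 173,15 176,15 169,15 162,15 164,15 160,15 166,15 164,15 163,15 169,15 170,15 170,15 169,15 171,15
142 173,14 176,15 168,15 161,15 164,15 162,15 167,15 165,15 163,15 169,15 171,14 170,15 171,15 169,15
144 173,15 174,15 169,15 161,15 163,15 159,15 167,15 170,15 162,15 168,15 172,15 169,15 172,15 172,15
146 177,14 174,14 170,14 162,15 164,15 159,15 166,15 174,14 163,15 168,15 170,15 170,15 171,15 172,15
148 205, 9 173,15 170,15 161,15 165,15 160,15 165,15 175,14 166,15 167,15 170,15 171,15 172,15 172,15
150 197,10 174,14 169,15 162,15 164,15 160,15 165,15 174,15 167,15 163,15 170,15 172,15 173,14 171,15
```

```bash

python3 -m jog '[{"linear":[-0.1,0.1,0.5],"roll":0},{"linear":[0,0,0.6],"roll":0},{"linear":[0,0,0.6],"roll":0},{"linear":[0,0,0.45],"roll":0},{"linear":[0,0,0.25],"roll":0},{"linear":[0,0,0],"roll":0}]' -1 25| grep -E "time|pos|ft|wid|gripper"
python3 -m jog '[{"linear":[0,0,0.06],"roll":0},{"linear":[0,0,0.06],"roll":0},{"linear":[0,0,0],"roll":0}]' -1 25| grep -E "time|pos|ft|wid|gripper"
python3 -m jog '[{"linear":[0,0,0.06],"roll":0},{"linear":[0,0,0.06],"roll":0},{"linear":[0,0,0],"roll":0}]' -1 25| grep -E "time|pos|ft|wid|gripper"

```

```text
time_s: 18.35
position: [0.4683, -0.2903, -0.0147]
ft_force: [-0.2, 0.4, -0.3]
grip_width: 0.0435
gripper_force: 25.6
time_s: 18.6
position: [0.4689, -0.2912, -0.017]
ft_force: [-0.1, 0.2, 0.3]
grip_width: 0.0432
gripper_force: 25.6
time_s: 18.85
position: [0.4692, -0.2913, -0.0218]
ft_force: [1.1, 0.0, 5.3]
grip_width: 0.0431
gripper_force: 25.9
```

```bash

python3 -m jog '[{"linear":[0,0,0.05],"roll":0},{"linear":[0,0,0.05],"roll":0},{"linear":[0,0,0],"roll":0}]' -1 25| grep -E "time|pos|ft|wid|gripper"
python3 -m jog '[{"linear":[0,0,0.05],"roll":0},{"linear":[0,0,0.04],"roll":0},{"linear":[0,0,0],"roll":0}]' -1 25| grep -E "time|pos|ft|wid|gripper"

```

```text
time_s: 19.1
position: [0.4706, -0.292, -0.0246]
ft_force: [3.6, 0.5, 11.3]
grip_width: 0.0434
gripper_force: 26.7
time_s: 19.35
position: [0.4709, -0.2926, -0.028]
ft_force: [4.6, -0.3, 11.8]
grip_width: 0.0434
gripper_force: 27.1
```

```bash

python3 -m jog '[{"linear":[0,0,0.05],"roll":0},{"linear":[0,0,0],"roll":0}]' -1 25| grep -E "time|pos|ft|wid|gripper"
python3 -m jog '[{"linear":[0,0,0.05],"roll":0},{"linear":[0,0,0],"roll":0}]' -1 25| grep -E "time|pos|ft|wid|gripper"

```

```text
time_s: 19.52
position: [0.4709, -0.2928, -0.03]
ft_force: [5.3, -0.7, 11.6]
grip_width: 0.0433
gripper_force: 27.2
time_s: 19.68
position: [0.471, -0.2928, -0.0315]
ft_force: [4.0, -1.8, 14.3]
grip_width: 0.0433
gripper_force: 30.2
```

```bash

python3 -m jog '[{"linear":[0,0,-0.06],"roll":0},{"linear":[0,0,0],"roll":0},{"linear":[0,0,0],"roll":0},{"linear":[0,0,0],"roll":0}]' 0.2 25| grep -E "time|pos|ft|wid|gripper"
python3 -m jog '[{"linear":[0,0,0],"roll":0},{"linear":[0,0,0],"roll":0},{"linear":[0,0,0],"roll":0},{"linear":[0,0,0],"roll":0},{"linear":[0,0,0],"roll":0}]' -1 30| grep -E "time|pos|ft|wid|gripper"
python3 -m jog '[{"linear":[0,0,-0.2],"roll":0},{"linear":[0,0,-0.6],"roll":0},{"linear":[0,0,-0.9],"roll":0},{"linear":[0,0,-0.9],"roll":0},{"linear":[0,0,-0.9],"roll":0},{"linear":[0,0,-0.6],"roll":0},{"linear":[0,0,0],"roll":0}]' -1 30| grep -E "time|pos|ft|wid|gripper"
python3 to.py .4695 -.029 .1
python3 - <<'E'
from h import *
for n in('side','top'):
    im=optics.get_image(n);np.save(f'pics/{n}10.npy',im)
o=env.observe()['position'];s=np.load('pics/side10.npy');t=np.load('pics/top10.npy')
print(proj('top',o+[0,0,.038]))
u=proj('side',o+[0,0,.038])[0].astype(int);print(u)
hsv=cv2.cvtColor(s,cv2.COLOR_RGB2HSV)
m=(hsv[...,2]<100)&(hsv[...,1]>90)&((hsv[...,0]<16)|(hsv[...,0]>165)); mm=hsv[...,2]<100
for r in range(u[1]-16,u[1]+20): print(r,''.join('R' if m[r,c] else '#' if mm[r,c] else '.' for c in range(u[0]-30,u[0]+31)))
E
```

```text
time_s: 20.02
position: [0.4682, -0.2907, -0.0318]
ft_force: [0.4, -0.1, 0.3]
grip_width: 0.0513
gripper_force: 0.0
time_s: 20.43
position: [0.4684, -0.2908, -0.0315]
ft_force: [-1.6, 0.7, 3.9]
grip_width: 0.0429
gripper_force: 32.3
time_s: 21.02
position: [0.4701, -0.2922, 0.138]
ft_force: [1.1, 0.3, 0.4]
grip_width: 0.0433
gripper_force: 30.6
t 21.02 p [ 0.4701 -0.2922  0.138 ] yaw -10.17 w 0.0433 gf 30.6 F [1.1 0.3 0.4]
units [-1.186 -6.48   0.907]
[[469.68817558 226.00558505]]
[350 112]
96 ....................RRRR#############RRR..RRRRRRRRRR........R
97 ....................RRRR############RRR.RRRRRRRRRRRR........R
98 ....................R.RR############RRRRRRRRRRRRRRRR.......RR
99 ....................R..R###RR#######RRRRRRRRRRRRRRR.........R
100 ......R................R####R#######RRRRRRRRRRRRRRR........RR
101 .....................R.R############RRRRRRRRRRRRRRR.........R
102 .....................RRR############RRR..RRRRRRRRR..........R
103 ......................RR###########RRRR..RRRRRRRRRR........RR
104 .......................RR##########RR........................
105 ..........
[... 1067 characters left out ...]
........................................
122 RRRRRRRRR....................................................
123 RRRRRRRR.....................................................
124 RRRRRRR......................................................
125 RRRRRRR......................................................
126 RRRRRRR......................................................
127 RRRRRR.......................................................
128 RRR..........................................................
129 RR...........................................................
130 R............................................................
131 .............................................................
```

```bash

python3 -m jog '[{"linear":[-0.06,-0.3,0],"roll":0},{"linear":[-0.12,-0.7,0],"roll":0},{"linear":[-0.16,-0.85,0],"roll":0},{"linear":[-0.16,-0.85,0],"roll":0},{"linear":[-0.16,-0.85,0],"roll":0},{"linear":[-0.16,-0.85,0],"roll":0},{"linear":[-0.15,-0.85,0],"roll":0},{"linear":[-0.1,-0.7,0],"roll":0},{"linear":[-0.05,-0.52,0],"roll":0},{"linear":[0,0,0],"roll":0},{"linear":[0,0,0],"roll":0}]' -1 30| grep -E "time|pos|ft|wid|gripper"
python3 to.py .472 -.029 .078
```

```text
time_s: 22.03
position: [0.4692, -0.0269, 0.1314]
ft_force: [0.0, -0.6, -0.3]
grip_width: 0.0433
gripper_force: 30.7
t 22.03 p [ 0.4692 -0.0269  0.1314] yaw -10.05 w 0.0433 gf 30.7 F [ 0.  -0.6 -0.3]
units [0.081 0.041 1.336]
```

```bash

python3 -m jog '[{"linear":[0.081,0.041,0.4],"roll":0},{"linear":[0,0,0.5],"roll":0},{"linear":[0,0,0.4],"roll":0},{"linear":[0,0,0],"roll":0},{"linear":[0,0,0],"roll":0}]' -1 30| grep -E "time|pos|ft|wid|gripper"
python3 to.py .472 -.029 .0715
cat > look.py <<'E'
from h import *
import sys
im=optics.get_image('side');np.save('pics/last.npy',im)
hsv=cv2.cvtColor(im,cv2.COLOR_RGB2HSV).astype(int);H,S,V=hsv[...,0],hsv[...,1],hsv[...,2]
d=cv2.absdiff(im,np.load('pics/s8.npy')).max(2)>int(sys.argv[1])
bg=(S>140)&(V>110)
for r in range(int(sys.argv[2]),int(sys.argv[3])): print(r,''.join('B' if bg[r,c] else 'D' if V[r,c]<50 else 'w' if S[r,c]<70 and V[r,c]>120 else 'r' if S[r,c]>100 else '.' for c in range(330,378)))
E
python3 look.py 40 152 200
```

```text
time_s: 22.45
position: [0.4725, -0.0309, 0.0799]
ft_force: [0.3, 0.2, 0.7]
grip_width: 0.043
gripper_force: 30.7
t 22.45 p [ 0.4725 -0.0309  0.0799] yaw -10.25 w 0.043 gf 30.7 F [0.3 0.2 0.7]
units [-0.02  -0.045  0.209]
152 BBBBBBBBBBBBBB.DD....DDDDDDDDDrBBBBBBBBBBBBBBBBB
153 BBBBBBBBBBBBBrDDD....DDDDDDDDrBBBBBBBBBBBBBBBBBB
154 BBBBBBBBBBBBB.DD.....DDDDDDDDrBBBBBBBBBBBBBBBBBB
155 BBBBBBBBBBBBB.DD.....DDDDDDDDrBBBBBBBBBBBBBBBBBB
156 BBBBBBBBBBBBBrDD.....DDDDDDDDrBBBBBBBBBBBBBBBBBB
157 BBBBBBBBBBBBBrDDD...DDDDDDDDDrBBBBBBBBBBBBBBBBBB
158 BBBBBBBBBBBBBrDDD...DDDDDDDD.BBBBBBBBBBBBBBBBBBB
159 BBBBBBBBBBBBBrDDD...DDDDDDDDrBBBBBBBBBBBBBBBBBBB
160 BBBBBBBBBBBBBrDDD...DDDDDDDDrBBBBBBBBBBBBBBBBBBB
161 BBBBBBBBBBBBBrDDDDDDDDDDDDD.rBBBBBBBBBBBBBBBBBBB
162 BBBBBBBBBBBBBrDDDDDDDDDDDDD.rBBBBBBBBBBBBBBBBBBB
163 BBBBBBBBBBBBBrDDDDDDDDDDDDD.rBBBBBBBBBBBBBBBBBBB
164 BBBBBBBBBBBBBrDDDDDDDDDDDDD.rBBBBBBBBBBBBBBBBBBB
165 BBBBBBBBBBBBBrDDDDDDDDDDDDD.rBBBBBBBBBBBBBBBBBBB
166 BBBBBBBBBBBBBrDDDDDDDDDDDDD.rBBBBBBBBBBBBBBBBBBB
167 BBBBBBBBBBBBBrDDDDDDDDDDDDDrrBBBBBBBBBBBBBBBBBBB
168 BBBBBBBBBBBBBrDDDDDDDDDDDD
[... 965 characters left out ...]
rrrrrrrrrrr
187 BBBBBBBBBBBr.wwwwwwwwwwwwwwwwwwwwwrrrrrrrrrrrrrr
188 BBBBBBBBBBBr.wwwwwwwwwwwwwwwwwwwwwrrrrBrBBrBBBBB
189 BBBBBBBBBBBr.wwwwwwwwwwwwwwwwwwww.BBBBBBBBBBBBBB
190 BBBBBBBBBBBrwwwwwwwwwwwwwwwwwwwww.BBBBBBBBBBBBBB
191 BBBBBBBBBBBr.wwwwwwwwwwwwwwwwwwww.BBBBBBBBBBBBBB
192 BBBBBBBBBBBrwwwwwwwwwwwwwwwwwwwwwrBBBBBBBBBBBBBB
193 BBBBBBBBBBBr.wwwwwwwwwwwwwwwwwww.rBBBBBBBBBBBBBB
194 BBBBBBBBBBBrwwwwwwwwwwwwwwwwwwww.rBBBBBBBBBBBBBB
195 BBBBBBBBBBBrwwwwwwwwwwwwwwwwwwww.rBBBBBBBBBBBBBB
196 BBBBBBBBBBB.wwwwwwwwwwwwwwwwwwww.rBBBBBBBBBBBBBB
197 BBBBBBBBBBBrwwwwwwwwwwwwwwwwwwww.rBBBBBBBBBBBBBB
198 BBBBBBBBBBB...wwwwwwwwwwwwwwwwww.rBBBBBBBBBBBBBB
199 BBBrrrrrrrr...wwwwwwwwwwwwwwwwww.rBBBBBBBBBBBBBB
```

```bash

python3 -m jog '[{"linear":[-0.12,-0.027,0],"roll":0},{"linear":[0,0,0.1],"roll":0},{"linear":[0,0,0.08],"roll":0},{"linear":[0,0,0],"roll":0},{"linear":[0,0,0],"roll":0}]' -1 30| grep -E "time|pos|ft|wid|gripper"
python3 to.py .468 -.029 .0715
python3 look.py 40 170 186
```

```text
time_s: 22.92
position: [0.4685, -0.0285, 0.0733]
ft_force: [-0.0, -0.1, 0.0]
grip_width: 0.0428
gripper_force: 30.7
t 22.92 p [ 0.4685 -0.0285  0.0733] yaw -10.19 w 0.0428 gf 30.7 F [-0.  -0.1  0. ]
units [-0.01   0.016  0.044]
170 BBBBBBBBBBBBBBBrDDDDDDDDDDDDDrBBBBBBBBBBBBBrrrrr
171 BBBBBBBBBBBBBBBrDDDDDDDDDDDDDrrrrrrrrrrrrrrrrrrr
172 BBBBBBBBBBBBBBBrDDDDDDDDDDDDDrrrrrrrrrrrrrrrrrrr
173 BBBBBBBBBBBBBBBrDDDDDDDDDDDDDrrrrrrrrrrrrrrrrrrr
174 BBBBBBBBBBBBBBBrDDDDDDDDDDDDDrrrrrrrrrrrrrrrrrrr
175 BBBBBBBBBBBBBBrDDDDDDDDDDDDDDDrrrrrrrrrrrrrrrrrr
176 BBBBBBBBBBBBBBrDD..DDDDDDD..DDrrrrrrrrrrrrrrrrrr
177 BBBBBBBBBBBBBBrDD...DDDDD...DDrBrrrrrrrrrrrrrrrr
178 BBBBBBBBBBBBBrrDD..DDDDDD...DDrrrrrrrrrrrrrrrrrr
179 BBBBBBBBBBBr.w.DD..DDDDDD...DDr..rrrrrrrrrrrrrrr
180 BBBBBBBBBBr.ww.DD...DDDDD...DD.ww.rrrrrrrrrrrrrr
181 BBBBBBBBBBrwww.DD..DDDDD....DD..ww.rrrrrrrrrrrrr
182 BBBBBBBBBBrwww.DD..DDDDD....DD..wwwrrrrrrrrrrrrr
183 BBBBBBBBBBrwww..D..DDDDD....DD..www.rrrrrrrrrrrr
184 BBBBBBBBBBr.www....DDDDD........www.rrrrrrrrrrrr
185 BBBBBBBBBBBrwwwww..DDDDD.......wwwwrrrrrrrrrrrrr
```

```bash

python3 -m jog '[{"linear":[0,0.01,0.04],"roll":0},{"linear":[0,0,0],"roll":0},{"linear":[0,0,0],"roll":0}]' -1 30| grep -E "time|pos|ft|wid|gripper"
python3 -m jog '[{"linear":[0,0,0],"roll":0},{"linear":[0,0,0],"roll":0},{"linear":[0,0,0],"roll":0},{"linear":[0,0,-0.3],"roll":0},{"linear":[0,0,-0.6],"roll":0},{"linear":[0,0,-0.8],"roll":0},{"linear":[0,0,-0.4],"roll":0},{"linear":[0,0,0],"roll":0}]' 0.41 25| grep -E "time|pos|ft|wid|gripper"
python3 look.py 40 165 212
python3 to.py .5785 -.231 .13
```

```text
time_s: 23.22
position: [0.4685, -0.0289, 0.0716]
ft_force: [0.5, -0.6, -0.5]
grip_width: 0.043
gripper_force: 30.7
time_s: 23.88
position: [0.4701, -0.0293, 0.159]
ft_force: [0.7, 0.2, 0.5]
grip_width: 0.0602
gripper_force: 0.0
165 BBBBBBBBBBBBBBBBBBBBBBBBBBBBBBBBBBBBBBBBBBBBBBBB
166 BBBBBBBBBBBBBBBBBBBBBBBBBBBBBBBBBBBBBBBBBBBBBBBB
167 BBBBBBBBBBBBBBBBBBBBBBBBBBBBBBBBBBBBBBBBBBBBBBBB
168 BBBBBBBBBBBBBBBBBBBBBBBBBBBBBBBBBBBBBBBBBBBBBBBB
169 BBBBBBBBBBBBBBBBBBBBBBBBBBBBBBBBBBBBBBBBBBBBBBBB
170 BBBBBBBBBBBBBBBBBBBBBBBBBBBBBBBBBBBBBBBBBBrBBrrr
171 BBBBBBBBBBBBBBBBBBBBBBBBBBBBrrrrrrrrrrrrrrrrrrrr
172 BBBBBBBBBBBBBBBBBBBBBBBBBBBBrrrrrrrrrrrrrrrrrrrr
173 BBBBBBBBBBBBBBBBBBBBBBBBBBBBrrrrrrrrrrrrrrrrrrrr
174 BBBBBBBBBBBBBBBBBBBBBBBBBBBBrrrrrrrrrrrrrrrrrrrr
175 BBBBBBBBBBBBBBBBBBBBBBBBBBBBrrrrrrrrrrrrrrrrrrrr
176 BBBBBBBBBBBBBBBBBBBrrrBBBBrrrrrrrrrrrrrrrrrrrrrr
177 BBBBBBBBBBBBBBrrrrrDDDrrrr.ww.rrrrrrrrrrrrrrrrrr
178 BBBBBBBBBBBBr.w.rDDDDDDDD..www..rrrrrrrrrrrrrrrr
179 BBBBBBBBBBBr.ww.DDDDDDDDDDD..www.rrrrrrrrrrrrrrr
180 BBBBBBBBBBr.www.DDDDDDDDDDDD..www.rrrrrrrrrrrrrr
181 BBBBBBBBBBrwww.DDDD
[... 1027 characters left out ...]
BBBBBBBBB
201 rrrrrrrrrr...wwwwwwwwwwwwwwwwwww...rBBBBBBBBBBBB
202 rrrrrrrrr....wwwwwwwwwwwwwwwwww..w..BBBBBBBBBBBB
203 BBrrrrrrr....wwwwwwwwwwwwwwwwww.....BBBBBBBBBBBB
204 Br............wwwwwwwwwwwwwwww..ww..BBBBBBBBBBBB
205 r..D..DDD....r..wwwwwwwwwwww..rww...rBBBBBBBBBBB
206 ...DD.D.D....rrr...wwwwwww..rr.ww....BBBBBBBBBBB
207 .DDDDDDD.D....rrBrrrrrrrrrrrr.www....rrBBBBBBBBB
208 r...DDDD.D......rrBBBBBBBrr.wwww....D.rrrrrBBBBB
209 r.DDDDDDDD...............wwwwww.......rrrrrrrrrB
210 r.DDDDDDD.D.........wwwwwwwww.......D..rrrrrrrrr
211 r.DDD.D.DDD.........www.ww.........DD..rrrrrrrrr
t 23.93 p [ 0.4691 -0.029   0.1569] yaw -10.18 w 0.0604 gf 0.0 F [-0.1  0.3 -0.8]
units [3.582 4.486 0.687]
```

```bash

python3 -m jog '[{"linear":[0,0,0.1],"roll":0},{"linear":[0,0,0.2],"roll":0},{"linear":[0,0,0.3],"roll":0},{"linear":[0,0,0.3],"roll":0},{"linear":[0,0,0.2],"roll":0},{"linear":[0,0,0.1],"roll":0},{"linear":[0,0,0],"roll":0},{"linear":[0,0,0],"roll":0}]' -1 25| grep -E "time|pos|ft|wid|gripper"
python3 -m jog '[{"linear":[0,0,0.08],"roll":0},{"linear":[0,0,0.08],"roll":0},{"linear":[0,0,0.08],"roll":0},{"linear":[0,0,0],"roll":0}]' -1 25| grep -E "time|pos|ft|wid|gripper"
python3 to.py .4685 -.029 .09

```

```text
time_s: 24.6
position: [0.4684, -0.0289, 0.1074]
ft_force: [0.2, -0.5, -0.1]
grip_width: -0.0003
gripper_force: 0.0
time_s: 24.93
position: [0.4682, -0.0288, 0.0976]
ft_force: [0.5, -0.1, 0.1]
grip_width: -0.0001
gripper_force: 0.0
t 24.93 p [ 0.4682 -0.0288  0.0976] yaw -10.19 w -0.0001 gf 0.0 F [ 0.5 -0.1  0.1]
units [0.008 0.004 0.189]
```

```bash

python3 -m jog '[{"linear":[0,0,0.08],"roll":0},{"linear":[0,0,0.08],"roll":0},{"linear":[0,0,0.08],"roll":0},{"linear":[0,0,0],"roll":0}]' -1 25| grep -E "pos|ft"
python3 -m jog '[{"linear":[0,0,0.08],"roll":0},{"linear":[0,0,0.08],"roll":0},{"linear":[0,0,0],"roll":0}]' -1 25| grep -E "pos|ft"

```

```text
position: [0.4681, -0.0288, 0.0878]
ft_force: [-0.6, 0.1, 0.7]
position: [0.4682, -0.0288, 0.0814]
ft_force: [-0.4, 0.4, -0.4]
```

```bash

python3 -m jog '[{"linear":[0,0,0.06],"roll":0},{"linear":[0,0,0.06],"roll":0},{"linear":[0,0,0],"roll":0}]' -1 25| grep -E "pos|ft"
python3 -m jog '[{"linear":[0,0,0.06],"roll":0},{"linear":[0,0,0.06],"roll":0},{"linear":[0,0,0],"roll":0}]' -1 25| grep -E "pos|ft"
python3 look.py 40 160 205

```

```text
position: [0.4684, -0.0288, 0.0769]
ft_force: [-0.2, -0.7, -0.5]
position: [0.4681, -0.0288, 0.0719]
ft_force: [-0.2, 0.5, 0.9]
160 BBBBBBBBBBBBBBBrDDD.....DDDDDD.BBBBBBBBBBBBBBBBB
161 BBBBBBBBBBBBBBBrDDD....DDDDDDDrBBBBBBBBBBBBBBBBB
162 BBBBBBBBBBBBBBBrDD.....DDDDDDDrBBBBBBBBBBBBBBBBB
163 BBBBBBBBBBBBBBBrDDD....DDDDDDDrBBBBBBBBBBBBBBBBB
164 BBBBBBBBBBBBBBBrDDD....DDDDDDrBBBBBBBBBBBBBBBBBB
165 BBBBBBBBBBBBBBBBDDDD..DDDDDDD.BBBBBBBBBBBBBBBBBB
166 BBBBBBBBBBBBBBBBrDDDDDDDDDDDDrBBBBBBBBBBBBBBBBBB
167 BBBBBBBBBBBBBBBBrDDDDDDDDDDDDrBBBBBBBBBBBBBBBBBB
168 BBBBBBBBBBBBBBBBrDDDDDDDDDDDDrBBBBBBBBBBBBBBBBBB
169 BBBBBBBBBBBBBBBBBDDDDDDDDDDDDrBBBBBBBBBBBBBBBBBB
170 BBBBBBBBBBBBBBBBBrDDDDDDDDDDrBBBBBBBBBBBBBBBBrrr
171 BBBBBBBBBBBBBBBBBrDDDDDDDDDD.rrrrrrrrrrrrrrrrrrr
172 BBBBBBBBBBBBBBBBBBr..DDDDDD..rrrrrrrrrrrrrrrrrrr
173 BBBBBBBBBBBBBBBBBBr..DDDDDD..rrrrrrrrrrrrrrrrrrr
174 BBBBBBBBBBBBBBBBBBrw.DDDDD...rrrrrrrrrrrrrrrrrrr
175 BBBBBBBBBBBBBBBBBBrw.DDDDD...rrrrrrrrrrrrrrrrrrr
176 BBBBBBBBBBBBBBBBrrrw.DDDDD...rrrrrrrrrrrrrrrrrrr
177 BBBBBBBBBBBBBrr..www.DDDDD....rrrrrrrrrrrrrrrrrr
178 BBBBBBBBBBBBr.
[... 712 characters left out ...]
BBBBBBBBBBB
192 BBBBBBBBBBB.wwww.........wwwwwww.rBBBBBBBBBBBBBB
193 BBBBBBBBBBB.ww...............www.rBBBBBBBBBBBBBB
194 BBBBBBBBBBr.w.................ww.rBBBBBBBBBBBBBB
195 BBBBBBBBBBr.w..................w.rBBBBBBBBBBBBBB
196 BBBBBBBBBBB....................w.rBBBBBBBBBBBBBB
197 BBBBBBBBBBr....................w.rBBBBBBBBBBBBBB
198 BBBBBBBBBBB....................w.BBBBBBBBBBBBBBB
199 BBBBBBBBBBr....................w.BBBBBBBBBBBBBBB
200 rrrrrrrrrrr....................w.BBBBBBBBBBBBBBB
201 rrrrrrrrrr......................w..rBBBBBBBBBBBB
202 rrrrrrrrrr..........................BBBBBBBBBBBB
203 rrBrrrrrr....w................w.....BBBBBBBBBBBB
204 rrr...........w.............www.....rBBBBBBBBBBB
```

```bash

python3 -m jog '[{"linear":[0,0,-0.5],"roll":0},{"linear":[0,0,-0.8],"roll":0},{"linear":[0,0,-0.6],"roll":0},{"linear":[0.3,0.38,-0.1],"roll":0},{"linear":[0.5,0.63,0],"roll":0},{"linear":[0.6,0.75,0],"roll":0},{"linear":[0.6,0.75,0],"roll":0},{"linear":[0.6,0.75,0],"roll":0},{"linear":[0.5,0.63,0],"roll":0},{"linear":[0.4,0.5,0],"roll":0},{"linear":[0.1,0.1,0],"roll":0},{"linear":[0,0,0],"roll":0}]' 0.41 25| grep -E "time|pos|ft|wid|gripper"
python3 to.py .5785 -.231 .0315
python3 - <<'E'
from h import *
for z in(.0475,.0635): print(z,proj('side',[[.4695,-.029-.022,z],[.4695,-.029+.022,z],[.4915,-.029,z],[.4475,-.029,z]]).round(1).tolist())
E
python3 look.py 40 174 210
```

```text
time_s: 27.07
position: [0.5786, -0.2323, 0.1516]
ft_force: [-0.1, 0.1, -0.4]
grip_width: 0.0602
gripper_force: 0.0
t 27.07 p [ 0.5786 -0.2323  0.1516] yaw -10.28 w 0.0602 gf 0.0 F [-0.1  0.1 -0.4]
units [-0.005 -0.031  3.003]
0.0475 [[351.9, 195.3], [352.4, 205.6], [343.3, 200.3], [361.0, 200.4]]
0.0635 [[352.0, 190.1], [352.6, 200.3], [343.4, 195.1], [361.2, 195.1]]
174 rrrrrrrBBBBBBBBBBBBBBBBBBBBBrrrrrrrrrrrrrrrrrrrr
175 rrrrrrrrrrBBBBBBBBBBBBBBBBBBrrrrrrrrrrrrrrrrrrrr
176 rrrrrrrrrrrrBBBBBrrr...rrrrrrrrrrrrrrrrrrrrrrrrr
177 rrrrrrrrrrrrrrr..wwwwwwwwwww..rrrrrrrrrrrrrrrrrr
178 rrrrrrrrrrrr.wwwwwwwwwwwwwwwwww.rrrrrrrrrrrrrrrr
179 rrrrrrrrrrrrwwwwwwwwwwwwwwwwwwwwwrrrrrrrrrrrrrrr
180 rrrrrrrrrrrwwwwwwwwwwwwwwwwwwwwwwwrrrrrrrrrrrrrr
181 rrrrrrrrrr.wwwwwwwwwwwwwwwwwwwwwww.rrrrrrrrrrrrr
182 rrrrrrrrrrwwwww.wwwwwwwwwwww..wwwwwrrrrrrrrrrrrr
183 rrrrrrrrrrwwww..wwwwwwwwwwww...wwwwrrrrrrrrrrrrr
184 rrrrrrrrrr.www..wwwwwwwwwww....wwwwrrrrrrrrrrrrr
185 rrrrrrrrrrrwwwwwwwwwwwwwwww....www.rrrrrrrrrrrrr
186 rrrrrrrrrrr.wwwwwwwwwwwwwww...wwwwrrrrrrrrrrrrrr
187 rrrrrrrrrrr..wwwwwwwwwwwwwwwwwwwwwrr
[... 478 characters left out ...]
rrrrrrrrrrr
197 BBrrrrrrrrr......................rrrrrrrrrrrrrrr
198 BBBBBrrrrrr.w..................w.rrrrrrrrrrrrrrr
199 BBBBBBBrrrr....................w.rrrrrrrrrrrrrrr
200 BBBBBBBBBBr.............w......w.rrrrrrrrrrrrrrr
201 BBBBBBBBBB....................w.w..rrrrrrrrrrrrr
202 BBBBBBBBBr....................w.w...rrrrrrrrrrrr
203 BBBBBBrrrr...w................w.w...rrrrrrrrrrrr
204 rr............w.............ww......rrrrrrrrrrrr
205 .............r.wwww......wwww.r......rrrrrrrrrrr
206 .............rrr...wwwwwww..rr.......rrrrrrrrrrr
207 ..............rBrrrr...rrrrrr.........rrrrrrrrrr
208 r...............rBBBBBrBrrrr..........rrrrrrrrrr
209 B......................r.ww............rrrrrrrrr
```

```bash

python3 -m jog '[{"linear":[0,-0.03,0.5],"roll":0},{"linear":[0,0,0.7],"roll":0},{"linear":[0,0,0.7],"roll":0},{"linear":[0,0,0.6],"roll":0},{"linear":[0,0,0.3],"roll":0},{"linear":[0,0,0.2],"roll":0},{"linear":[0,0,0],"roll":0},{"linear":[0,0,0],"roll":0}]' 0.41 25| grep -E "time|pos|ft|wid|gripper"
python3 -m jog '[{"linear":[0,0,0],"roll":0},{"linear":[0,0,0],"roll":0},{"linear":[0,0,0],"roll":0},{"linear":[0,0,0],"roll":0},{"linear":[0,0,0],"roll":0},{"linear":[0,0,0],"roll":0}]' -1 25| grep -E "pos|ft|wid|gripper"

```

```text
time_s: 27.78
position: [0.5788, -0.2293, 0.0333]
ft_force: [0.0, 0.1, -0.3]
grip_width: 0.0605
gripper_force: 0.0
position: [0.5791, -0.2299, 0.0341]
ft_force: [-1.5, 1.5, 7.0]
grip_width: 0.0435
gripper_force: 25.2
```

```bash

python3 -m jog '[{"linear":[-0.05,0,-0.0866],"roll":0},{"linear":[-0.1,0,-0.173],"roll":0},{"linear":[-0.1,0,-0.173],"roll":0},{"linear":[-0.1,0,-0.173],"roll":0},{"linear":[-0.3,0.2,-0.4],"roll":0},{"linear":[-0.6,0.5,-0.3],"roll":0},{"linear":[-0.6,0.6,0],"roll":0},{"linear":[-0.4,0.5,0],"roll":0},{"linear":[-0.2,0.2,0],"roll":0},{"linear":[0,0,0],"roll":0}]' -1 25| grep -E "time|pos|ft|wid|gripper"
python3 -m jog '[{"linear":[0,0,0.4],"roll":0},{"linear":[0,0,0.6],"roll":0},{"linear":[0,0,0.6],"roll":0},{"linear":[0,0,0.5],"roll":0},{"linear":[0,0,0.25],"roll":0},{"linear":[0,0,0.15],"roll":0},{"linear":[0,0,0],"roll":0}]' -1 25| grep -E "time|pos|ft|wid|gripper"
python3 to.py .468 -.291 -.0315
```

```text
time_s: 29.12
position: [0.4665, -0.2926, 0.0854]
ft_force: [0.2, -0.1, -1.5]
grip_width: 0.0432
gripper_force: 25.5
time_s: 29.7
position: [0.4683, -0.2908, -0.0159]
ft_force: [-0.6, 1.1, 1.1]
grip_width: 0.0432
gripper_force: 25.5
t 29.7 p [ 0.4683 -0.2908 -0.0159] yaw -10.15 w 0.0432 gf 25.5 F [-0.6  1.1  1.1]
units [-0.006  0.008  0.39 ]
```

```bash

python3 -m jog '[{"linear":[0,0,0.06],"roll":0},{"linear":[0,0,0.06],"roll":0},{"linear":[0,0,0.06],"roll":0},{"linear":[0,0,0],"roll":0}]' -1 25| grep -E "time|pos|ft"
python3 -m jog '[{"linear":[0,0,0.06],"roll":0},{"linear":[0,0,0.06],"roll":0},{"linear":[0,0,0.06],"roll":0},{"linear":[0,0,0],"roll":0}]' -1 25| grep -E "time|pos|ft|wid|gripper"
python3 -m jog '[{"linear":[0,0,0.06],"roll":0},{"linear":[0,0,0],"roll":0}]' -1 25| grep -E "time|pos|ft|wid|gripper"

```

```text
time_s: 30.03
position: [0.4698, -0.2921, -0.0209]
ft_force: [2.8, 1.8, 10.2]
time_s: 30.37
position: [0.4705, -0.2932, -0.0274]
ft_force: [3.8, -1.0, 11.9]
grip_width: 0.0432
gripper_force: 28.8
time_s: 30.53
position: [0.4707, -0.2935, -0.0297]
ft_force: [4.5, -1.5, 12.1]
grip_width: 0.0433
gripper_force: 28.9
```

```bash

python3 -m jog '[{"linear":[0,0,0.05],"roll":0},{"linear":[0,0,0],"roll":0}]' -1 25| grep -E "time|pos|ft|wid|gripper"
python3 -m jog '[{"linear":[0,0,-0.06],"roll":0},{"linear":[0,0,0],"roll":0},{"linear":[0,0,0],"roll":0},{"linear":[0,0,0],"roll":0}]' 0.2 25| grep -E "time|pos|ft|wid|gripper"
python3 -m jog '[{"linear":[0,0,0],"roll":0},{"linear":[0,0,0],"roll":0},{"linear":[0,0,0],"roll":0},{"linear":[0,0,0],"roll":0},{"linear":[0,0,0],"roll":0}]' -1 30| grep -E "time|pos|ft|wid|gripper"
python3 -m jog '[{"linear":[0,0,-0.2],"roll":0},{"linear":[0,0,-0.6],"roll":0},{"linear":[0,0,-0.9],"roll":0},{"linear":[0,0,-0.9],"roll":0},{"linear":[0,0,-0.9],"roll":0},{"linear":[0,0,-0.6],"roll":0},{"linear":[0,0,0],"roll":0}]' -1 30| grep -E "time|pos|ft|wid|gripper"
python3 to.py .468 -.029 .11
```

```text
time_s: 30.7
position: [0.4706, -0.2935, -0.0314]
ft_force: [4.5, -1.5, 11.3]
grip_width: 0.0433
gripper_force: 30.6
time_s: 31.03
position: [0.4678, -0.2912, -0.0318]
ft_force: [-0.1, 0.8, 0.3]
grip_width: 0.0515
gripper_force: 0.0
time_s: 31.45
position: [0.468, -0.2914, -0.0315]
ft_force: [-0.9, 0.5, 6.3]
grip_width: 0.0431
gripper_force: 33.2
time_s: 32.03
position: [0.4696, -0.2927, 0.1378]
ft_force: [0.4, -0.2, 0.5]
grip_width: 0.043
gripper_force: 30.6
t 32.03 p [ 0.4696 -0.2927  0.1378] yaw -10.17 w 0.043 gf 30.6 F [ 0.4 -0.2  0.5]
units [-1.21  -6.485  0.651]
```

```bash

python3 -m jog '[{"linear":[-0.06,-0.3,0],"roll":0},{"linear":[-0.14,-0.7,0],"roll":0},{"linear":[-0.16,-0.85,0],"roll":0},{"linear":[-0.16,-0.85,0],"roll":0},{"linear":[-0.16,-0.85,0],"roll":0},{"linear":[-0.16,-0.85,0],"roll":0},{"linear":[-0.16,-0.85,0],"roll":0},{"linear":[-0.12,-0.7,0.3],"roll":0},{"linear":[-0.08,-0.52,0.4],"roll":0},{"linear":[0,0,0.4],"roll":0},{"linear":[0,0,0.2],"roll":0},{"linear":[0,0,0],"roll":0}]' -1 30| grep -E "time|pos|ft|wid|gripper"
python3 to.py .4685 -.029 .0735
python3 look.py 40 168 192
```

```text
time_s: 33.03
position: [0.4648, -0.0272, 0.0781]
ft_force: [1.1, 0.5, 0.1]
grip_width: 0.043
gripper_force: 30.6
t 33.03 p [ 0.4648 -0.0272  0.0781] yaw -10.16 w 0.043 gf 30.6 F [1.1 0.5 0.1]
units [0.1   0.028 0.115]
168 BBBBBBBBBBBBBBBBBrDDDDDDDDDDDD.rBBBBBBBBBBBBBBBB
169 BBBBBBBBBBBBBBBBBrDDDDDDDDDDDD.rBBBBBBBBBBBBBBBB
170 BBBBBBBBBBBBBBBBBrDDDDDDDDDDDD.rBBBBBBBBBBrBBrrr
171 BBBBBBBBBBBBBBBBr.DDDDDDDDDDDD.rrrrrrrrrrrrrrrrr
172 BBBBBBBBBBBBBBBrr.DDDDDDDDDD..rrrrrrrrrrrrrrrrrr
173 BBBBBBBBBBBBBBrrr.DDDDDDDDDD..rrrrrrrrrrrrrrrrrr
174 BBBBBBBBBBBBBBrrr...DDDDDDDD..rrrrrrrrrrrrrrrrrr
175 BBBBBBBBBBBBBBrr.....DDDDDD...rrrrrrrrrrrrrrrrrr
176 BBBBBBBBBBBBBBrrrr...DDDDD....rrrrrrrrrrrrrrrrrr
177 BBBBBBBBBBBBBBrr.r...DDDDD....rrrrrrrrrrrrrrrrrr
178 BBBBBBBBBBBBr....r...DDDDD.....rrrrrrrrrrrrrrrrr
179 BBBBBBBBBBBr.ww.r....DDDDD....rrrrrrrrrrrrrrrrrr
180 BBBBBBBBBBr.www.rr...DDDDD....r...rrrrrrrrrrrrrr
181 BBBBBBBBBBrwwww.r....DDDDD......ww.rrrrrrrrrrrrr
182 BBBBBBBBBB.wwww......DDDDD.....www.rrrrrrrrrrrrr
183 BBBBBBBBBB.wwwww.....DDDDD.....wwwwrrrrrrrrrrrrr
184 BBBBBBBBBBrwwwwwwww..DDDDD.....wwwwrrrrrrrrrrrrr
185 BBBBBBBBBBr.wwwwwwww...........www.rrrrrrrrrrrrr
186 BBBBBBBBBBB.wwwwwwwwwww....ww..wwwrrrrrrrrrrrrrr
187 BBBBBBBBBBB.wwwwwwwwwwwwwwwwwwwwwwrrrrrrrrrrrrrr
188 BBBBBBBBBBBrwwwwwwwwwwwwwwwwwwwww.rrBrrBBrBBBBBB
189 BBBBBBBBBBBrwwwwwwwwwwwwwwwwwwwww.BBBBBBBBBBBBBB
190 BBBBBBBBBBBrwwwwwwwwwwwwwwwwwwww.rBBBBBBBBBBBBBB
191 BBBBBBBBBBB.wwwwwwwwwwwwwwwwwwww.rBBBBBBBBBBBBBB
```

```bash

python3 - <<'E'
from h import *
im=np.load('pics/last.npy');b=np.load('pics/side10.npy')
for r in range(170,184,2):
    print(r,' '.join('%d:%d/%d'%(c-330,im[r,c,0],im[r,c,2]) for c in list(range(342,350))+list(range(356,366))))
E
```

```text
170 12:163/64 13:161/62 14:162/64 15:160/64 16:148/60 17:60/30 18:25/23 19:23/28 26:28/32 27:30/30 28:26/30 29:33/30 30:53/36 31:118/56 32:170/72 33:173/76 34:168/71 35:169/67
172 12:160/63 13:161/63 14:158/64 15:148/68 16:121/65 17:53/38 18:32/34 19:29/34 26:29/30 27:32/36 28:54/42 29:92/58 30:121/71 31:154/81 32:185/96 33:191/106 34:191/101 35:191/101
174 12:161/65 13:159/64 14:145/69 15:133/76 16:125/74 17:102/64 18:90/61 19:76/62 26:27/30 27:46/46 28:81/66 29:112/70 30:133/79 31:144/83 32:168/90 33:188/100 34:192/100 35:198/106
176 12:159/63 13:155/62 14:137/66 15:130/75 16:133/80 17:130/76 18:127/86 19:114/95 26:57/56 27:101/94 28:109/94 29:125/78 30:133/80 31:136/80 32:155/85 33:184/96 34:192/101 35:194/101
178 12:163/81 13:165/103 14:147/99 15:123/76 16:130/79 17:131/78 18:134/88 19:113/95 26:65/62 27:109/104 28:116/99 29:136/84 30:136/83 31:135/78 32:157/84 33:192/101 34:196/102 35:199/107
180 12:188/150 13:186/153 14:149/112 15:124/77 16:125/75 17:129/77 18:131/86 19:113/94 26:67/66 27:104/99 28:111/92 29:136/84 30:132/79 31:136/87 32:165/114 33:178/115 34:167/90 35:170/87
182 12:183/151 13:158/124 14:144/108 15:139/98 16:132/87 17:134/83 18:132/87 19:114/96 26:70/67 27:104/98 28:104/85 29:132/83 30:131/86 31:141/109 32:166/142 33:178/153 34:151/109 35:130/70
```

```bash

python3 -m jog '[{"linear":[0.033,0.04,0],"roll":0},{"linear":[0,0,0.09],"roll":0},{"linear":[0,0,0.07],"roll":0},{"linear":[0,0,0],"roll":0},{"linear":[0,0,0],"roll":0}]' -1 30| grep -E "time|pos|ft|wid|gripper"
python3 - <<'E'
from h import *
im=optics.get_image('side');np.save('pics/last.npy',im)
for r in range(174,184,2):
    print(r,' '.join('%d:%d/%d'%(c-330,im[r,c,0],im[r,c,2]) for c in list(range(342,348))+list(range(358,366))))
E
python3 to.py .4658 -.029 .0716
```

```text
time_s: 33.5
position: [0.4676, -0.0302, 0.0739]
ft_force: [0.4, 1.0, -0.6]
grip_width: 0.0432
gripper_force: 30.7
174 12:160/64 13:153/68 14:138/74 15:121/70 16:57/41 17:38/33 28:121/72 29:134/81 30:153/86 31:180/95 32:191/99 33:189/98 34:191/100 35:197/103
176 12:156/66 13:141/72 14:132/77 15:131/80 16:123/73 17:118/78 28:128/79 29:134/81 30:141/81 31:165/86 32:185/97 33:188/99 34:192/102 35:194/102
178 12:156/73 13:139/81 14:128/77 15:134/83 16:134/81 17:128/86 28:133/83 29:135/78 30:141/82 31:168/94 32:195/106 33:195/103 34:196/105 35:198/105
180 12:182/142 13:145/106 14:125/77 15:127/77 16:133/80 17:133/89 28:134/82 29:132/81 30:136/90 31:168/129 32:192/151 33:181/120 34:167/88 35:171/88
182 12:181/149 13:146/109 14:129/84 15:130/78 16:134/82 17:132/89 28:131/80 29:128/81 30:123/87 31:147/120 32:169/145 33:177/152 34:150/109 35:128/68
t 33.55 p [ 0.4676 -0.0301  0.074 ] yaw -10.21 w 0.0431 gf 30.7 F [0.3 0.3 0.6]
units [-0.049 -0.019  0.06 ]
```

```bash

python3 -m jog '[{"linear":[-0.03,-0.02,0.03],"roll":0},{"linear":[0,0,0.03],"roll":0},{"linear":[0,0,0],"roll":0},{"linear":[0,0,0],"roll":0}]' -1 30| grep -E "time|pos|ft|wid|gripper"
python3 -m jog '[{"linear":[0,0,0],"roll":0},{"linear":[0,0,0],"roll":0},{"linear":[0,0,0],"roll":0},{"linear":[0,0,-0.3],"roll":0},{"linear":[0,0,-0.6],"roll":0},{"linear":[0,0,-0.8],"roll":0},{"linear":[0,0,-0.4],"roll":0},{"linear":[0,0,0],"roll":0}]' 0.41 25| grep -E "time|pos|ft|wid|gripper"
python3 - <<'E'
from h import *
im=optics.get_image('side');np.save('pics/last.npy',im)
for r in range(164,208,2):
    print(r,' '.join('%d/%d'%(im[r,c,0],im[r,c,2]) for c in range(338,368,2)))
for z in(.0635,.0795): print(z,proj('side',[[.4695,-.029-.022,z],[.4695,-.029+.022,z],[.4915,-.029,z],[.4475,-.029,z]]).round(1).tolist())
E
```

```text
time_s: 33.88
position: [0.4665, -0.0289, 0.0714]
ft_force: [-0.2, 0.0, -0.7]
grip_width: 0.0431
gripper_force: 30.6
time_s: 34.55
position: [0.4681, -0.0294, 0.1588]
ft_force: [0.3, -0.4, -0.2]
grip_width: 0.0603
gripper_force: 0.0
164 162/67 162/65 166/66 162/64 165/66 170/69 172/69 172/70 171/70 167/66 166/67 167/67 174/69 168/67 171/68
166 161/65 160/63 165/63 161/63 165/63 168/68 172/70 170/68 171/68 168/68 167/66 167/69 174/70 166/65 171/70
168 161/65 158/63 164/65 163/65 164/63 167/66 170/69 170/69 171/69 169/68 166/65 164/65 172/67 165/64 168/67
170 158/61 158/62 163/63 163/65 164/65 167/66 169/68 170/69 171/73 167/66 167/68 166/68 173/71 167/68 168/68
172 159/62 158/65 160/61 163/65 165/67 168/68 170/68 170/70 171/71 167/67 169/82 188/96 191/102 190/100 192/100
174 158/64 156/63 161/65 162/61 164/63 166/69 167/67 166/66 167/68 167/68 136/63 190/100 192/100 192/101 196/104
176 158/65 156/61 160/63 163/66 161/67 151/82 149/83 148/84 148/83 155/81 120/59 187/97 188/97 191/99 192/99
178 161/64 155/58 163/80 181/135 147/88 146/88 145/87 146/88 148/90 147/89 142/85 176/106 197/108
[... 1032 characters left out ...]
 162/68 161/63
198 140/52 153/68 114/91 94/85 102/92 105/94 107/95 109/96 112/99 109/97 109/97 114/96 144/94 158/65 157/62
200 93/31 98/55 114/88 99/89 103/91 107/95 108/96 108/97 110/98 110/98 106/94 119/98 151/96 157/64 157/65
202 90/37 98/79 117/89 104/90 105/94 106/95 109/98 110/100 110/97 111/100 105/94 127/100 157/109 102/89 152/65
204 60/49 96/88 111/73 123/95 112/95 108/94 111/101 111/99 111/99 112/98 122/99 151/106 124/101 69/66 118/55
206 50/50 82/77 96/82 114/56 126/80 125/92 127/102 128/102 130/103 133/95 151/82 133/97 164/154 52/52 78/52
0.0635 [[352.0, 190.1], [352.6, 200.3], [343.4, 195.1], [361.2, 195.1]]
0.0795 [[352.2, 184.8], [352.8, 194.8], [343.5, 189.7], [361.5, 189.7]]
```

```bash

python3 -m jog '[{"linear":[0,0,0.3],"roll":0},{"linear":[0,0,0.5],"roll":0},{"linear":[0,0,0.5],"roll":0},{"linear":[0,0,0.4],"roll":0},{"linear":[0,0,0.1],"roll":0},{"linear":[0,0,0],"roll":0},{"linear":[0,0,0],"roll":0}]' -1 25| grep -E "time|pos|ft|wid|gripper"
python3 - <<'E'
from h import *
im=optics.get_image('side');np.save('pics/last.npy',im)
for r in range(176,208,2):
    print(r,' '.join('%d/%d'%(im[r,c,0],im[r,c,2]) for c in range(338,368,2)))
E
python3 to.py .4685 -.029 .075
```

```text
time_s: 35.18
position: [0.4666, -0.029, 0.0835]
ft_force: [-0.1, -0.2, -0.8]
grip_width: 0.0
gripper_force: 0.0
176 158/62 155/61 161/67 163/65 163/70 151/84 108/96 33/35 29/32 44/45 110/100 185/97 187/96 191/99 192/101
178 160/63 155/61 164/83 181/136 148/89 144/88 111/100 53/53 43/44 56/54 112/98 176/105 199/110 195/103 197/103
180 164/64 159/75 189/153 155/110 145/88 147/89 127/82 126/91 118/89 125/93 138/92 160/111 193/152 167/90 172/89
182 166/64 172/112 181/150 143/89 147/90 141/83 127/76 134/84 126/76 132/81 148/91 147/92 169/143 153/114 132/64
184 168/65 166/93 178/148 125/76 147/89 145/88 143/91 146/104 137/90 145/88 148/91 144/89 158/133 156/114 130/63
186 166/63 158/70 153/123 147/118 144/91 147/89 147/89 147/89 145/85 146/88 148/89 143/99 170/148 123/72 121/57
188 168/68 159/70 127/95 135/116 154/130 169/141 161/124 155/107 154/107 166/125 164/139 148/130 125/100 117/59 111/49
190 168/68 161/71 129/96 131/115 133/115 133/111 141/121 143/122 148/127 142/122 132/115 126/110 140/102 160/68 160/63
192 170/68 161/70 129/96 128/112 116/104 115/101 126/108 132/114 133/113 122/1
[... 204 characters left out ...]
1/100 110/98 109/98 106/95 110/96 144/97 161/65 161/64
198 166/65 153/67 112/89 100/89 101/90 106/97 108/97 109/96 111/99 108/98 107/96 113/95 144/95 159/65 160/66
200 97/35 99/56 114/87 99/89 103/92 108/97 106/96 108/97 111/99 110/98 107/95 120/98 141/90 158/68 156/62
202 93/41 100/80 116/87 105/90 104/93 107/95 106/96 113/101 109/98 110/97 105/93 121/99 112/81 87/73 151/63
204 62/48 96/87 111/74 121/94 114/97 108/95 109/98 109/99 111/98 112/98 121/100 130/99 96/76 49/47 118/52
206 48/48 79/76 96/85 113/54 127/81 128/96 128/105 126/101 128/101 134/97 151/82 102/66 95/88 45/47 73/45
t 35.23 p [ 0.4669 -0.029   0.0839] yaw -10.19 w 0.0002 gf 0.0 F [-0.5  0.7  0.2]
units [ 0.04  -0.008  0.223]
```

```bash

python3 -m jog '[{"linear":[0.03,0,0.08],"roll":0},{"linear":[0,0,0.08],"roll":0},{"linear":[0,0,0],"roll":0}]' -1 25| grep -E "pos|ft"
python3 -m jog '[{"linear":[0,0,0.06],"roll":0},{"linear":[0,0,0.06],"roll":0},{"linear":[0,0,0],"roll":0}]' -1 25| grep -E "pos|ft"
python3 - <<'E'
from h import *
im=optics.get_image('side');np.save('pics/last.npy',im)
for r in range(176,204,2):
    print(r,' '.join('%d/%d'%(im[r,c,0],im[r,c,2]) for c in range(338,368,2)))
E
```

```text
position: [0.4678, -0.0292, 0.077]
ft_force: [0.2, 0.2, -0.2]
position: [0.4674, -0.029, 0.0718]
ft_force: [0.1, 0.1, 0.7]
176 157/62 156/63 160/63 163/65 167/74 163/90 91/82 34/34 28/33 62/62 110/94 185/97 187/96 192/102 191/100
178 161/65 156/62 162/82 187/147 191/156 188/161 94/87 30/33 29/33 64/62 115/106 187/124 197/108 196/103 198/106
180 164/66 159/75 190/153 186/155 166/131 156/123 90/84 30/33 27/29 61/59 106/97 176/150 195/155 166/89 174/91
182 167/68 171/109 184/153 148/114 147/110 148/114 94/85 44/45 44/43 69/67 108/99 126/105 172/149 146/103 130/65
184 168/66 164/97 180/150 141/106 148/111 151/114 141/112 134/106 130/109 124/106 113/95 112/92 161/137 154/108 130/65
186 169/68 159/74 163/133 149/121 150/112 142/99 135/89 132/86 141/95 137/94 129/100 118/99 172/150 126/72 122/58
188 169/67 161/73 127/95 139/120 157/133 161/130 145/101 146/100 140/98 153/117 168/146 130/117 124/97 115/56 112/52
190 169/69 160/69 127/95 125/107 131/111 134/114 145/124 152/130 148/128 141/120 139/117 133/111 139/100 159/67 159/62
192 171/68 160/73 125/93 127/108 132/111 134/113 138/117 141/120 139/118 139/118 140/119 135/113 141/99 160/63 162/65
194 169/65 161/72 122/93 122/104 133/113 136/115 139/117 141/119 141/120 141/118 140/120 134/113 143/98 162/65 161/63
196 169/66 159/71 118/90 121/102 133/113 137/115 142/120 144/120 144/120 144/120 139/117 130/109 144/97 160/63 160/64
198 165/65 155/71 111/87 106/92 131/109 140/117 141/119 144/121 144/121 144/120 134/114 121/102 143/94 160/65 158/64
200 96/35 99/57 114/87 98/87 106/94 119/105 126/110 132/112 130/111 126/109 108/96 112/93 136/88 157/64 157/65
202 92/41 98/79 117/91 104/91 103/92 109/98 108/98 110/99 111/99 111/98 106/94 116/94 110/84 84/71 152/65
```

```bash

python3 -m jog '[{"linear":[0,0,-0.5],"roll":0},{"linear":[0,0,-0.8],"roll":0},{"linear":[0,0,-0.6],"roll":0},{"linear":[0.3,0.2,-0.1],"roll":0},{"linear":[0.6,0.43,0],"roll":0},{"linear":[0.7,0.5,0],"roll":0},{"linear":[0.7,0.5,0],"roll":0},{"linear":[0.6,0.43,0],"roll":0},{"linear":[0.5,0.36,0],"roll":0},{"linear":[0.23,0.18,0],"roll":0},{"linear":[0,0,0],"roll":0},{"linear":[0,0,0],"roll":0}]' 0.41 25| grep -E "time|pos|ft|wid|gripper"
python3 to.py .5918 -.1571 .0315

```

```text
time_s: 36.78
position: [0.5919, -0.1571, 0.1517]
ft_force: [0.7, -0.3, -0.4]
grip_width: 0.0604
gripper_force: 0.0
t 36.78 p [ 0.5919 -0.1571  0.1517] yaw -10.22 w 0.0604 gf 0.0 F [ 0.7 -0.3 -0.4]
units [-0.000e+00  1.000e-03  3.006e+00]
```

```bash

python3 -m jog '[{"linear":[0,0,0.5],"roll":0},{"linear":[0,0,0.7],"roll":0},{"linear":[0,0,0.7],"roll":0},{"linear":[0,0,0.6],"roll":0},{"linear":[0,0,0.3],"roll":0},{"linear":[0,0,0.2],"roll":0},{"linear":[0,0,0],"roll":0},{"linear":[0,0,0],"roll":0}]' 0.41 25| grep -E "time|pos|ft|wid|gripper"
python3 -m jog '[{"linear":[0,0,0],"roll":0},{"linear":[0,0,0],"roll":0},{"linear":[0,0,0],"roll":0},{"linear":[0,0,0],"roll":0},{"linear":[0,0,0],"roll":0},{"linear":[0,0,0],"roll":0}]' -1 25| grep -E "pos|ft|wid|gripper"

```

```text
time_s: 37.45
position: [0.5923, -0.1568, 0.0331]
ft_force: [0.3, -0.4, -0.0]
grip_width: 0.0602
gripper_force: 0.0
position: [0.5927, -0.1572, 0.0338]
ft_force: [-2.1, 1.5, 6.4]
grip_width: 0.0434
gripper_force: 25.2
```

```bash

python3 -m jog '[{"linear":[-0.05,0,-0.0866],"roll":0},{"linear":[-0.1,0,-0.173],"roll":0},{"linear":[-0.1,0,-0.173],"roll":0},{"linear":[-0.1,0,-0.173],"roll":0},{"linear":[-0.3,0.3,-0.4],"roll":0},{"linear":[-0.5,0.7,-0.3],"roll":0},{"linear":[-0.5,0.8,0],"roll":0},{"linear":[-0.4,0.8,0],"roll":0},{"linear":[-0.26,0.7,0],"roll":0},{"linear":[-0.15,0.55,0],"roll":0},{"linear":[0,0,0],"roll":0}]' -1 25| grep -E "time|pos|ft|wid|gripper"
python3 -m jog '[{"linear":[0,0,0.4],"roll":0},{"linear":[0,0,0.6],"roll":0},{"linear":[0,0,0.6],"roll":0},{"linear":[0,0,0.5],"roll":0},{"linear":[0,0,0.25],"roll":0},{"linear":[0,0,0.15],"roll":0},{"linear":[0,0,0],"roll":0}]' -1 25| grep -E "time|pos|ft|wid|gripper"
python3 to.py .468 -.291 -.0315
```

```text
time_s: 38.87
position: [0.4664, -0.2949, 0.0853]
ft_force: [0.3, 1.1, -0.2]
grip_width: 0.0435
gripper_force: 25.6
time_s: 39.45
position: [0.4681, -0.2909, -0.0158]
ft_force: [-0.5, 0.5, -0.4]
grip_width: 0.0432
gripper_force: 25.6
t 39.45 p [ 0.4681 -0.2909 -0.0158] yaw -10.18 w 0.0432 gf 25.6 F [-0.5  0.5 -0.4]
units [-0.002  0.002  0.393]
```

```bash

python3 -m jog '[{"linear":[0,0,0.06],"roll":0},{"linear":[0,0,0.06],"roll":0},{"linear":[0,0,0.06],"roll":0},{"linear":[0,0,0],"roll":0}]' -1 25| grep -E "time|pos|ft"
python3 -m jog '[{"linear":[0,0,0.06],"roll":0},{"linear":[0,0,0.06],"roll":0},{"linear":[0,0,0.06],"roll":0},{"linear":[0,0,0],"roll":0}]' -1 25| grep -E "time|pos|ft|wid|gripper"
python3 -m jog '[{"linear":[0,0,0.06],"roll":0},{"linear":[0,0,0.05],"roll":0},{"linear":[0,0,0],"roll":0}]' -1 25| grep -E "time|pos|ft|wid|gripper"
python3 -m jog '[{"linear":[0,0,-0.06],"roll":0},{"linear":[0,0,0],"roll":0},{"linear":[0,0,0],"roll":0},{"linear":[0,0,0],"roll":0}]' 0.2 25| grep -E "time|pos|ft|wid|gripper"
python3 -m jog '[{"linear":[0,0,0],"roll":0},{"linear":[0,0,0],"roll":0},{"linear":[0,0,0],"roll":0},{"linear":[0,0,0],"roll":0},{"linear":[0,0,0],"roll":0}]' -1 30| grep -E "time|pos|ft|wid|gripper"
python3 -m jog '[{"linear":[0,0,-0.2],"roll":0},{"linear":[0,0,-0.6],"roll":0},{"linear":[0,0,-0.9],"roll":0},{"linear":[0,0,-0.9],"roll":0},{"linear":[0,0,-0.9],"roll":0},{"linear":[0,0,-0.6],"roll":0},{"linear":[0,0,0],"roll":0}]' -1 30| grep -E "time|pos|ft|wid|gripper"
python3 to.py .4665 -.029 .11
```

```text
time_s: 39.78
position: [0.4698, -0.2922, -0.021]
ft_force: [2.2, 1.6, 10.3]
time_s: 40.12
position: [0.4707, -0.2933, -0.0276]
ft_force: [4.4, -1.7, 12.0]
grip_width: 0.0434
gripper_force: 28.8
time_s: 40.37
position: [0.4708, -0.2935, -0.0314]
ft_force: [4.0, -1.4, 13.7]
grip_width: 0.0431
gripper_force: 31.5
time_s: 40.7
position: [0.468, -0.2912, -0.032]
ft_force: [-0.6, -0.4, 0.1]
grip_width: 0.0511
gripper_force: 0.0
time_s: 41.12
position: [0.4682, -0.2915, -0.0315]
ft_force: [-0.5, 0.8, 5.8]
grip_width: 0.0428
gripper_force: 33.5
time_s: 41.7
position: [0.4697, -0.2928, 0.1377]
ft_force: [0.6, 0.5, 0.0]
grip_width: 0.0431
gripper_force: 30.6
t 41.7 p [ 0.4697 -0.2928  0.1377] yaw -10.18 w 0.0431 gf 30.6 F [0.6 0.5 0. ]
units [-1.25  -6.48   0.648]
```

```bash

python3 -m jog '[{"linear":[-0.06,-0.3,0],"roll":0},{"linear":[-0.14,-0.7,0],"roll":0},{"linear":[-0.16,-0.85,0],"roll":0},{"linear":[-0.16,-0.85,0],"roll":0},{"linear":[-0.16,-0.85,0],"roll":0},{"linear":[-0.16,-0.85,0],"roll":0},{"linear":[-0.16,-0.85,0],"roll":0},{"linear":[-0.12,-0.7,0.3],"roll":0},{"linear":[-0.06,-0.5,0.4],"roll":0},{"linear":[0,0,0.4],"roll":0},{"linear":[0,0,0],"roll":0},{"linear":[0,0,0],"roll":0}]' -1 30| grep -E "time|pos|ft|wid|gripper"
python3 -m jog '[{"linear":[0,0,0.2],"roll":0},{"linear":[0,0,0.06],"roll":0},{"linear":[0,0,0],"roll":0},{"linear":[0,0,0],"roll":0}]' -1 30| grep -E "time|pos|ft"
python3 to.py .4665 -.029 .0716
python3 - <<'E'
from h import *
im=optics.get_image('side');np.save('pics/last.npy',im)
for r in range(172,184,2):
    print(r,' '.join('%d:%d/%d'%(c-330,im[r,c,0],im[r,c,1]) for c in list(range(341,349))+list(range(358,366))))
E
```

```text
time_s: 42.7
position: [0.4662, -0.0283, 0.0871]
ft_force: [-0.3, -0.3, 1.0]
grip_width: 0.043
gripper_force: 30.7
time_s: 43.03
position: [0.4673, -0.0294, 0.0778]
ft_force: [-0.4, 0.7, 0.6]
t 43.03 p [ 0.4673 -0.0294  0.0778] yaw -10.24 w 0.0431 gf 30.7 F [-0.4  0.7  0.6]
units [-0.022 -0.007  0.155]
172 11:159/109 12:161/110 13:157/103 14:141/84 15:109/57 16:53/34 17:31/33 18:32/33 28:75/17 29:105/46 30:143/96 31:185/141 32:191/146 33:190/151 34:189/147 35:191/147
174 11:157/106 12:157/105 13:142/85 14:111/39 15:103/28 16:93/28 17:88/44 18:86/71 28:92/34 29:105/29 30:119/52 31:156/102 32:189/144 33:189/147 34:190/147 35:198/153
176 11:156/105 12:152/100 13:123/65 14:101/30 15:107/30 16:107/29 17:107/53 18:104/85 28:105/42 29:107/27 30:115/43 31:144/91 32:185/141 33:187/146 34:191/148 35:193/149
178 11:154/105 12:154/106 13:127/80 14:99/38 15:101/27 16:105/29 17:110/53 18:105/85 28:110/42 29:109/34 30:113/46 31:150/102 32:193/150 33:195/152 34:195/152 35:198/155
180 11:173/147 12:185/169 13:170/153 14:112/67 15:101/27 16:105/31 17:110/53 18:106/86 28:110/40 29:106/36 30:126/86 31:171/150 32:192/176 33:180/152 34:167/128 35:172/130
182 11:192/180 12:181/172 13:161/146 14:134/112 15:121/84 16:116/64 17:113/68 18:103/99 28:108/51 29:107/68 30:119/101 31:154/147 32:172/167 33:178/171 34:146/126 35:126/95
```

```bash

python3 -m jog '[{"linear":[-0.005,0,0.08],"roll":0},{"linear":[0,0,0.08],"roll":0},{"linear":[0,0,0],"roll":0},{"linear":[0,0,0],"roll":0}]' -1 30| grep -E "time|pos|ft"
python3 -m jog '[{"linear":[0,0,0],"roll":0},{"linear":[0,0,0],"roll":0},{"linear":[0,0,0],"roll":0},{"linear":[0,0,-0.3],"roll":0},{"linear":[0,0,-0.6],"roll":0},{"linear":[0,0,-0.8],"roll":0},{"linear":[0,0,-0.4],"roll":0},{"linear":[0,0,0],"roll":0}]' 0.41 25| grep -E "time|pos|ft"
cat > lk.py <<'E'
from h import *
im=optics.get_image('side');np.save('pics/last.npy',im)
for r in range(170,210):
    p=im[r,338:368].astype(int); print(r,''.join('R' if a>1.7*g and a>70 else 'k' if a<60 else 'o' if a>2*b else 'w' if a>150 else 'm' if a>118 else 'd' for a,g,b in p))
for z in(.0795,.0955): print(z,proj('side',[[.4695,-.029-.022,z],[.4695,-.029+.022,z]]).round(1).tolist())
E
python3 lk.py
```

```text
time_s: 43.42
position: [0.467, -0.029, 0.0711]
ft_force: [-0.6, -0.8, 1.0]
time_s: 44.08
position: [0.4687, -0.0295, 0.1587]
ft_force: [0.3, -0.5, -0.5]
170 oooooooooooooooooooooooooooooo
171 oooooooooooooooooooooooowwoooo
172 ooooooooooooooooooooowowwwwwww
173 ooooooooooooooooooooowwwwwwwww
174 ooooooooooooooooooooowwwwwwwww
175 oooooooooooRRRRRRoooowwwwwwwww
176 oooooooooRRRRRRRRRRRoowwwwwwww
177 ooooooooRRRRRRRRRRRRRowwwwwwww
178 oooowwwoRRRRRRRRRRRRRowwwwwwww
179 ooowwwwRRRRRRRRRRRRRRRwwwwwwww
180 ooowwwmRRRRRRRRRRRRRRRmwwwwwww
181 oowwwwRRRRRRRRRRRRRRRRRwwwmmmo
182 oowwwmRRRRRRRRRRRRRRRRRwwwmmoo
183 oowwwmRRRRRRmmmmRRRRRRRRwwwmom
184 oowwwdRRRRRRRmmmRRRRRRRRwwwmoo
185 oowwwmRRRRRRRRRRRRRRRRRwwwmooo
186 ooomwmmRRRRRRRRRRRRRRRRmwwmooo
187 ooommmmwmRRRRRRRRRRRRwwmmmmooo
188 ooommmmmmwmmRRRRRmmwwwmmmddooo
189 ooommmmmmmmmmmmmwmmwmmmmmmoooo
190 ooommmmmmmmmmmmmmmmmmmmmmmoooo
191 ooommmmmmmmmmmmmmmmmmmmmmmoooo
192 ooommmmmmmmmmmmmmmmmmmmmmmoooo
193 ooommmmmmmmmmmmmmmmmmmmmmmoooo
194 ooommmmmmmmmmmmmmmmmmmmmmooooo
195 ooommdmmmmmmmmmmmmmmmmmmmooooo
196 ooommdmmmmmmmmmmmmmmmmmmmooooo
197 ooomdddmmmmmmmmmmmmmmmmmmooooo
198 ooomdddmmmmmmmmmmmmmmmmmmooooo
199 ooodddddmmmmmmmmmmmmmddmmooooo
200 oodddddddddmmmmmmmmdddmmmooooo
201 ooddddddddddddddddddddmmwmmooo
202 odddddddddddddddddddddmwwmddoo
203 ddddddddddddddddddddddmmmmddoo
204 dddddmmmddddddddddddmmwmmmddoo
205 kdddddmmmmmddddddmmmmwmmmdkdoo
206 kkddddommmmmmmmmmmmmwmmwwdkkdo
207 kkdddddoommmmmmmmmmoommwmdddkd
208 kkkdddddooooooooommdmwmmddddkk
209 kkkdddddddddddddmmwwmmmdddddkk
0.0795 [[352.2, 184.8], [352.8, 194.8]]
0.0955 [[352.4, 179.4], [352.9, 189.3]]
```

```bash

python3 -m jog '[{"linear":[0,0,0.3],"roll":0},{"linear":[0,0,0.5],"roll":0},{"linear":[0,0,0.5],"roll":0},{"linear":[0,0,0.4],"roll":0},{"linear":[0,0,0.2],"roll":0},{"linear":[0,0,0],"roll":0},{"linear":[0,0,0],"roll":0}]' -1 25| grep -E "time|pos|ft"
python3 -m jog '[{"linear":[0.02,0,0.07],"roll":0},{"linear":[0,0,0.07],"roll":0},{"linear":[0,0,0],"roll":0}]' -1 25| grep -E "pos|ft"
python3 -m jog '[{"linear":[0,0,0.06],"roll":0},{"linear":[0,0,0.06],"roll":0},{"linear":[0,0,0],"roll":0}]' -1 25| grep -E "pos|ft"
python3 lk.py
```

```text
time_s: 44.72
position: [0.4668, -0.0289, 0.0788]
ft_force: [-0.2, 0.3, 0.1]
position: [0.468, -0.0292, 0.0737]
ft_force: [0.7, 0.2, -0.4]
position: [0.4676, -0.029, 0.0685]
ft_force: [0.4, 0.2, -0.8]
170 oooooooookkkkkkkkkkkkooooooooo
171 ooooooooodkkkkkkkkkkkmooowwooo
172 ooooooooookkkkkkkkkkdmwwwwwwww
173 ooooooooooodkkkkkkkkdmwwwwwwww
174 oooooooooooddkkkkkkddwwwwwwwww
175 ooooooooooomdkkkkkkdmwwwwwwwww
176 oooooooooowmdkkkkkkddmwwwwwwww
177 oooooowwwwwwdkkkkkdddmwwwwwwww
178 ooooowwwwwwmdkkkkkdddmwwwwwwww
179 ooowwwwwwwwmdkkkkkdddwwwwwwwww
180 oowwwwwwwwmmdkkkkkdddmwwwwwwww
181 oowwwwwwmmmddkkkkkdddmwwwwmooo
182 owwwwwmmRRRddkkkkkddddmwwwmooo
183 owwwwmRRRRRddkkkkkdddddmwwmooo
184 owwwmoRRRRRddddddddddRdmwwmooo
185 oowwwRRRRRRRRdddddddRRdmwwmooo
186 oowwwmRRRRRRRRRRRRRRRRmmwmmooo
187 oommmwmRRRRRRRRRRRRRRmwmmmoooo
188 oowmmmmwmmRRRRRRRRmmwwmmmdoooo
189 ooomddmmmmwwwwwwwmwmmmmmmooooo
190 ooomdddmmmmmmmmmmmmmmmmmmooooo
191 ooommdddmmmmmmmmmmmmmmmmmooooo
192 ooommmdmmmmmmmmmmmmmmmmmmooooo
193 ooommmmmmmmmmmmmmmmmmmmmmooooo
194 ooommmmmmmmmmmmmmmmmmmmmmooooo
195 ooommmmmmmmmmmmmmmmmmmmmmooooo
196 ooommdmmmmmmmmmmmmmmmmmmmooooo
197 ooomddmmmmmmmmmmmmmmmmmmmooooo
198 oommdddmmmmmmmmmmmmmmmmmmooooo
199 oomdddddmmmmmmmmmmmmmddmmooooo
200 ooddddddddmmmmmmmmmddddmmooooo
201 ooddddddddddddmmmddddddmmmmooo
202 odddddddddddddddddddddmmddddoo
203 dddddddddddddddddddddmmmddkdoo
204 dddddmddddddddddddddmmmdddkdoo
205 kdddddmmmmddddddddmmmmddddkkoo
206 kkdddddmmmmmmmmmmmmmmddddkkkdo
207 kkdddddommmmmmmmmmmmoddddkkkkd
208 kkkdddddoooommmooomddddddkkkkk
209 kkkddddddddddddddmwdddddkkkkkk
0.0795 [[352.2, 184.8], [352.8, 194.8]]
0.0955 [[352.4, 179.4], [352.9, 189.3]]
```

```bash

python3 -m jog '[{"linear":[0,0,0.05],"roll":0},{"linear":[0,0,0.05],"roll":0},{"linear":[0,0,0],"roll":0}]' -1 25| grep -E "pos|ft"
python3 -m jog '[{"linear":[0,0,0.05],"roll":0},{"linear":[0,0,0],"roll":0}]' -1 25| grep -E "pos|ft"
python3 -m jog '[{"linear":[0,0,-0.3],"roll":0},{"linear":[0,0,-0.8],"roll":0},{"linear":[0,0,-0.9],"roll":0},{"linear":[0,0,-0.9],"roll":0},{"linear":[0,0,0],"roll":0},{"linear":[0,0,0],"roll":0}]' - 25| grep -E "time|pos|ft"
python3 lk.py
```

```text
position: [0.4683, -0.0296, 0.0658]
ft_force: [-2.7, -1.4, 10.4]
position: [0.4688, -0.0299, 0.0655]
ft_force: [-8.1, -1.1, 29.5]
time_s: 46.18
position: [0.4686, -0.0293, 0.1803]
ft_force: [-0.1, 0.0, -1.0]
170 oooooooooooooooooooooooooooooo
171 ooooooooooooooooooooooooowooow
172 ooooooooooooooooooooowwwwwwwww
173 ooooooooooooooooooooowwwwwwwww
174 ooooooooooooooooooooowwwwwwwww
175 ooooooooooooooooooooowwwwwwwww
176 oooooooooowwwwwwwwooowwwwwwwww
177 oooooowwwwwwwwwwwwwwdmwwwwwwww
178 oooowwwwwwwwwwwwwwwwwwwwwwwwww
179 ooowwwwwwwwwwwwwwwwwwwwwwwwwww
180 oowwwwwwwwmmmmmmmmwmmwwwwwwwwo
181 oowwwwwmmmmRRRRRdmmmmmwwwwmooo
182 owwwwwmmRRRRRRRRRRRRdmmwwwmooo
183 owwwwmRRRRRRRRRRRRRRRRmmwwmmoo
184 owwwmoRRRRRRRRRRRRRRRRmmwwmooo
185 oowwwoRRRRRRRRRRRRRRRRRmwwmooo
186 oowwwmRRRRRRRRRRRRRRRRwwwmmmoo
187 oommmwwmRRRRRRRRRRRRRwwmmmdooo
188 ooommmmmwmmRRRRRRmmwwwmmmmoooo
189 ooomdddmmmmmmmmmmwwwmmmmmooooo
190 ooomdddmmmmmmmmmmmmmmmmmmooooo
191 ooommddmmmmmmmmmmmmmmmmmmooooo
192 oowmmmdmmmmmmmmmmmmmmmmmmooooo
193 ooommmmmmmmmmmmmmmmmmmmmmooooo
194 ooommmmmmmmmmmmmmmmmmmmmmooooo
195 ooommmmmmmmmmmmmmmmmmmmmmooooo
196 oowmmdmmmmmmmmmmmmmmmmmmmooooo
197 ooomddmmmmmmmmmmmmmmmmmmmooooo
198 oommdddmmmmmmmmmmmmmmmmmmooooo
199 oomdddddmmmmmmmmmmmmmdmmwooooo
200 ooddddddddmmmmmmmmmdddmwwooooo
201 oodddddddddddddmddddddmwmmmmoo
202 odddddddddddddddddddddmmmmddoo
203 dddddddddddddddddddddmmmmmddoo
204 dddddmmddddddddddddmmmwmmmddoo
205 kdddddmmmdddddddmmmmmmmmmdkkoo
206 kkdddddmmmmmmmmmmmmmmmmwwdkkdo
207 kkdddddommmmmmmmmmmmodmwmddddd
208 kkkdddddooooooooommmmwmmdddddd
209 kkkdddddddddddddmmwwmmmddddddk
0.0795 [[352.2, 184.8], [352.8, 194.8]]
0.0955 [[352.4, 179.4], [352.9, 189.3]]
```

```bash

python3 - <<'E'
from h import *
im=optics.get_image('side').astype(int)
for r in range(186,207): print(r,[tuple(im[r,c]) and '%d/%d/%d'%tuple(im[r,c]) for c in (344,348,352,356,360)])
print(env.observe()['time_s'])
E
```

```text
186 ['117/66/55', '104/30/20', '112/27/17', '104/25/11', '163/113/98']
187 ['155/132/120', '111/46/37', '109/32/20', '112/47/34', '167/143/129']
188 ['144/125/112', '138/99/86', '115/58/48', '143/104/93', '143/128/116']
189 ['120/101/90', '143/118/106', '144/119/108', '154/121/107', '126/113/99']
190 ['114/96/85', '134/111/100', '141/120/108', '144/116/102', '133/120/104']
191 ['118/98/88', '129/107/95', '133/108/97', '136/112/99', '135/126/106']
192 ['119/104/92', '130/108/96', '135/111/99', '134/112/100', '135/128/110']
193 ['122/116/102', '130/107/97', '133/108/97', '134/114/100', '134/127/110']
194 ['123/119/102', '131/112/100', '136/114/102', '138/126/107', '131/127/110']
195 ['124/122/104', '137/128/111', '140/128/113', '145/139/119', '130/126/107']
196 ['123/120/104', '138/135/116', '142/137/120', '146/142/121', '127/122/106']
197 ['122/119/105', '139/136/116', '145/140/122', '144/140/121', '124/118/105']
198 ['112/109/96', '139/136/116', '145/140/121', '142/139/118', '122/117/101']
199 ['100/99/91', '137/133/114', '142/139/121', '136/134/116', '123/117/101']
200 ['99/98/89', '123/118/105', '131/129/112', '122/120/107', '125/120/102']
201 ['98/96/89', '109/107/95', '116/115/102', '109/108/99', '127/122/101']
202 ['99/98/86', '106/106/95', '109/106/97', '108/106/96', '128/124/102']
203 ['107/103/90', '106/106/96', '109/108/98', '110/107/97', '137/127/100']
204 ['119/113/95', '108/107/95', '110/110/99', '112/109/97', '154/136/98']
205 ['122/113/89', '117/114/98', '117/115/102', '127/121/103', '146/123/83']
206 ['114/99/65', '127/120/100', '128/122/103', '135/123/96', '128/114/97']
46.2833
```

```bash
python3 -c "
from rig import env
print(env.close_job())"
```

```text
the job is handed in; nothing more can be done
None
```

The job is handed in at about 46 s of robot time: the last side image showed the sleeve upright and seated in the stand with walnut, maple and padauk lying flat in order, though the judge returned no verdict, I pushed maple and padauk down with closed fingertips after they caught in the mouth, and I did not re-measure the bystanders.

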